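# Load a substrate carrier onto the bonder's workholder with the lifter

### The job

Pick up the lifter by its bridge handle, slide its blade under the substrate carrier between the carrier's two runners, and lift the carrier level off the table without the gripper touching it. Set it down gently on the workholder's stage, flat and square between the side ribs, not overhanging its open front, and draw the blade out. Then swing the hold-down clip over the carrier as far as it will go and leave the lifter lying flat back on its mat; do not disturb the other things on the bench.

Things in the scene. Friction and masses are not known exactly. Their poses are not given: they have to be found in the camera images.
- lifter: the lifter, a flat spatula: steel blade 190 long (x) x 44 wide (y) x 3 thick, mass 140 g. Over its rear half a black bar handle along x, 86 long x 16 wide x 20 tall, centre at x = -45, z = 50, on posts at x = -80 and -10. Free front of the blade: x = 0 to the tip at x = +95. Origin: centre of the blade's underside; z up. Starts flat on the mat
- carrier: the carrier: aluminium plate 70 (x) x 80 (y) x 4, a white tile with nine gold squares on it, its top at z = 15. It stands on two runners along x, each 8 wide x 9 tall, at y = -36 and +36: a tunnel 64 wide, 9 high, open at both x ends. Mass about 120 g. Origin: centre of its footprint, at the runners' bottom; z up. Starts on the table
- workholder: the workholder, fixed: dark plate on a black drum, flat stage 40 above the table: open front edge at x = -52 (robot side), back stop 8 tall at x = +50, side ribs 6 tall with inner faces at y = -50 and +50. The carrier goes in the middle, runners along x. The plate reaches to y = -95 for the clip's pivot. Origin: on the table below the stage's middle
- clip_peg (a point): the clip's upright push peg, 12 dia: point on its axis, 10 below its top; the peg runs from 26 to 56 above the stage. It stands at the end of the clip's flat steel arm, 62 from the pivot axis; the arm is 12 wide, 21 to 26 above the stage (6 above the carrier's top)
- clip_pivot (a point): point on the clip's vertical pivot axis, at the same height as clip_peg (46 above the stage), at x = 15, y = -80 of the workholder
- clip (a joint): angle of the hold-down clip about its vertical pivot: 0 parked, arm along the workholder's -x beside the stage; 1.57 fully over the carrier at its stop, arm along the workholder's +y. Peg = pivot + 62 mm x (-cos q, sin q) in the workholder's x, y. Light friction, stays where left
- mat: the lifter's blue bench mat, fixed on the table, 100 (x) x 270 (y) x 3 thick; origin at the centre of its underside
- spool: bystander, loose: a small brass wire spool, 36 dia x 26 tall. Origin at the centre of its underside
- dish: bystander, loose: a round clear closed dish, 84 dia x 19 tall. Origin at the centre of its underside
- tweezers: bystander, loose: steel tweezers lying flat, 125 long, 8 tall. Origin at the centre of its underside
- cover: bystander, loose: a plain bare aluminium plate 70 x 80 x 4, no runners, lying flat on the table. Origin at the centre of its underside
- flask: bystander, loose: an amber bottle, 44 dia x 85 tall. Origin at the centre of its underside
- waffle: bystander, loose: a black open chip tray with 16 pockets, 100 x 100 x 16. Origin at the centre of its underside
- cup: bystander, loose: a grey plastic cup, 60 dia x 50 tall. Origin at the centre of its underside
Things that resemble listed ones, but are neither listed nor needed, are in the scene too. Several things have the shape of the lifter; the one meant has the colours described above. What is meant by the carrier is not brown, and is the smaller of those in its own colour.

How it is judged:
By the outcome, as a careful person would: the job done as asked, in the order asked, and still so for the second after the job is handed in, with the robot touching nothing.
It also fails if it takes over 67 s, if anything falls off the work surface, if the arm or the gripper's body presses on something with over 40 N, if the wrist force passes 120 N, or if a joint passes its speed limit or range.

### The arm

A 7-joint arm with a two-finger parallel gripper is mounted at the origin on the work surface. World frame = base frame: x ahead of the robot, y to its left, z up, the work surface at z = 0. Lengths are in m, angles in rad, forces in N, time in s.
With the tool pointing down it reaches from about 0.425 to 0.8 m from the base axis. Payload 8.3 kg.
Tool frame: the origin (TCP) lies midway between the tips of the shut fingers; the grasp point (between the pads) lies behind it (r.grasp_offset is the z of the grasp point in the tool frame, in m); z points along the fingers, y is the line along which they close (so a half turn about z gives the same grasp; the last joint's range is limited). The gripper opens to 85 mm and grips with 20 to 120 N. Pads are 22 mm wide; open, the fingers measure 114 mm over their backs; the gripper's body (76 mm by 85 mm) begins 54 mm behind the grasp point. The pads swing forward as they close: fully open they stand 13 mm farther back than shut.
Start: joints at [1.142, 0.383, 0.016, 1.37, -0.006, 1.388, -0.046], TCP at [0.224, -0.584, 0.231] pointing down, gripper open.
Joint ranges: [-2.95, 2.95], [-0.25, 2.06], [-1.52, 1.56], [0.18, 2.33], [-1.44, 4.58], [0.02, 2.06], [-3.01, 3.01]. Speed limits (rad/s): [2.39, 2.39, 3.01, 3.01, 3.14, 3.14, 3.14].

### API

Orientations are given as a unit quaternion [x, y, z, w].
In Python, from workcell import r gives the robot as it stands.
- The arm moves only by the tool jog_arm, never from a script. Its argument "motion" is a list of rows, each a list of 3 entries, a list of its own where there are three numbers: the shift along the world's x, y, z each as a share of 10 cm, from -1 to 1, then the turn about the world's z as a share of 120 degrees, from -1 to 1, then the opening, from -1 (shut) to 1 (fully open). A call has 1 to 5 rows; each row shifts and turns the commanded pose from where the row before left it; what a row does not reach is not made up. A row lasts 1/12 s, in which the tool goes at most 41.7 mm and 7.16 degrees, less where a joint would pass 70% of its speed; a pose out of reach is approached as far as the arm can. A call with a number of a shift or a turn outside -1 to 1 is refused whole. A call with a gripper value outside its range is refused whole. The fingers move at their own pace and stop on an object; "grip_force" is the grip in N (left out, the last holds). Time passes only in rows, so rows that do not move let the fingers close. It gives the time, the measured TCP pose, the force, the opening and the grip force at its end, in the units of the state.
- r.sense(): the state, without advancing time (a new reading comes with each control period).
- r.read_camera(name): name is "scene" or "top" or "wrist"; returns the picture (420x560x3 uint8, blue, green, red); there is no depth.
- r.camera_params(name): a dict with "mtx" (3x3 intrinsics, pixels), "position" and "attitude" of the camera in the world; the wrist camera has in their place "hand_eye" (4x4, takes a point from camera to tool coordinates, whose origin is the TCP and whose axes are the flange's). Camera axes: x right, y up, looking along -z (the intrinsics and any distortion apply to the point x, -y, -z); pixel columns grow to the right and rows downward; lengths in m; the calibration is good to about 2 mm. A picture is of the moment at which its call begins: read the wrist's pose just before it. camera_params takes no time and is no camera call.
- r.job_done(): hands the job in; it is judged then, once.
The state is a dict: "time_s": time; "q": joint angles; "joint_velocities": joint speeds; "joint_efforts": joint torques, N m; "tcp_pos": TCP position; "ee_rot": TCP orientation; "wrist_force": force on the tool from outside, world axes, zero at the start; "wrist_torque": the same for the moment, N m; "gripper_width": finger opening in m; "finger_force": force on a finger pad.
Only numpy, scipy, OpenCV 4.12 (cv2) and the standard library are available. Lean on these libraries where they do the work, as an engineer would, in place of code of your own. Each camera call takes 0.05 s, during which the arm holds its last target. There are 200 camera calls.

## Working session

There is one attempt and no reset: what is moved stays moved. The work goes in short steps, Python scripts to look and compute and a tool call to move; the robot and the scene stay as the last step left them, time stands still between calls to the robot, and variables do not carry over. Pictures are saved under pics/ and viewed, at most 10 in all, crops included, and the job is handed in when it is done.

Besides the shell and the picture viewer there is one more tool, called after "Request:" as name([rows], argument=value, ...), one row to a line, values as JSON. jog_arm: Moves the arm, as the interface text tells. Its arguments: {"type":"object","properties":{"motion":{"type":"array"},"grip_force":{"type":"number"}},"required":["motion"]}

```bash
mkdir -p pics
python3 - <<'E'
from workcell import r
import cv2,numpy as np
for n in("scene","top"):
    p=r.camera_params(n); print(n,{k:np.round(v,4).tolist() if not isinstance(v,str) else v for k,v in p.items()})
    cv2.imwrite(f"pics/{n}0.png",r.read_camera(n))
print(r.camera_params("wrist"),r.grasp_offset); print(r.sense())
E
```

```text
scene {'mtx': [[456.6725, 0.0, 280.4581], [0.0, 456.6725, 211.7324], [0.0, 0.0, 1.0]], 'position': [1.0808, -0.5876, 0.8795], 'attitude': [0.3544, 0.1401, 0.3295, 0.8638]}
top {'mtx': [[400.3876, 0.0, 285.5007], [0.0, 400.3876, 205.0536], [0.0, 0.0, 1.0]], 'position': [0.315, -0.0157, 1.1547], 'attitude': [-0.0723, 0.0664, 0.7142, -0.693]}
{'mtx': array([[319.20591024,   0.        , 279.45191245],
       [  0.        , 319.20591024, 205.71775556],
       [  0.        ,   0.        ,   1.        ]]), 'hand_eye': array([[-3.69137971e-04,  9.56828532e-01,  2.90652755e-01,
         7.37035518e-02],
       [ 9.99999357e-01,  6.64832503e-04, -9.18597775e-04,
        -1.05114022e-03],
       [-1.07217596e-03,  2.90652229e-01, -9.56828162e-01,
        -1.42041055e-01],
       [ 0.00000000e+00,  0.00000000e+00,  0.00000000e+00,
         1.00000000e+00]])} -0.0187
{'time_s': 0.1, 'q': array([ 1.14209614,  0.38415031,  0.01640569,  1.37106545, -0.00628196,
        1.38823575, -0.04647357]), 'joint_velocities': array([ 0.00039558, -0.00098681,  0.00092026, -0.00241612,  0.00073322,
       -0.00170896, -0.00119034]), 'joint_efforts': array([ 3.66602399e-03, -6.29123640e+01,  8.47911760e-01, -3.72751629e+01,
        1.69182604e-02,  1.04288338e-02,  3.90534240e-05]), 'tcp_pos': array([ 0.22340272, -0.58320212,  0.23037407]), 'ee_rot': array([ 9.83314076e-01,  1.81913746e-01, -1.92319364e-04, -8.83704078e-04]), 'wrist_force': array([ 0.61178248, -0.80490582,  0.35612321]), 'wrist_torque': array([-0.0098521, -0.0038929, -0.0769221]), 'finger_force': 0.0, 'gripper_width': 0.08547297923705445}
```

View pics/top0.png

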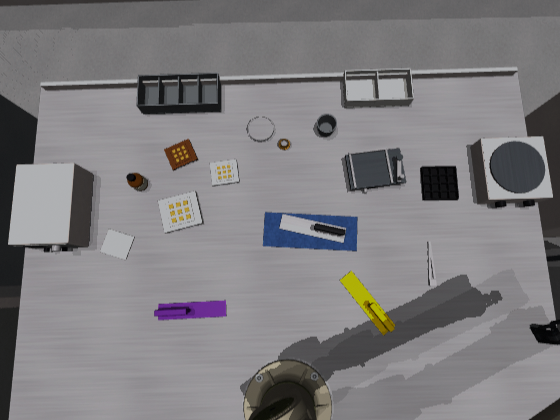

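View pics/scene0.png

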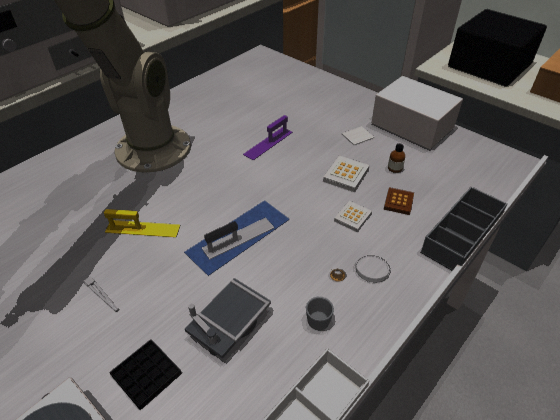

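The top view shows two wrong lifters, purple (190,310) and yellow (368,303). The steel one with the black handle on the blue mat (315,229) is the one I want. For the carrier, brown (181,154) and the larger white (180,211) are lookalikes, so I choose the smaller white at (224,172). The plain cover is at (117,244), and the workholder is at (375,169) with its clip on the right.

```bash
cat > h.py <<'E'
from workcell import r
import cv2,numpy as np
from scipy.spatial.transform import Rotation as R
def cam(n):
    p=r.camera_params(n)
    if n=="wrist":
        s=r.sense(); T=np.eye(4); T[:3,:3]=R.from_quat(s["ee_rot"]).as_matrix(); T[:3,3]=s["tcp_pos"]
        M=T@np.array(p["hand_eye"]); return np.array(p["mtx"]),M[:3,:3],M[:3,3]
    return np.array(p["mtx"]),R.from_quat(p["attitude"]).as_matrix(),np.array(p["position"])
def shot(n):
    c=cam(n); return c,r.read_camera(n)
def cast(c,px,z):
    K,A,P=c; px=np.atleast_2d(np.array(px,float)); u=np.c_[px,np.ones(len(px))]@np.linalg.inv(K).T
    d=(u*[1,-1,-1])@A.T; return P+d*((z-P[2])/d[:,2])[:,None]
def proj(c,X):
    K,A,P=c; v=((np.atleast_2d(X)-P)@A)*[1,-1,-1]; v=v@K.T; return v[:,:2]/v[:,2:]
def biggest(m,n=1):
    cs,_=cv2.findContours(m.astype(np.uint8),cv2.RETR_EXTERNAL,cv2.CHAIN_APPROX_NONE)
    return sorted(cs,key=cv2.contourArea)[-n:][::-1]
def rect(c,cnt,z):   # world min-area rectangle: centre, sizes(mm), corners
    w=cast(c,cnt.reshape(-1,2),z)[:,:2].astype(np.float32)*1000
    q=cv2.minAreaRect(w); return np.round(q[0],1),np.round(q[1],1),np.round(q[2],1),np.round(cv2.boxPoints(q),0).tolist()
def yaw():
    return np.degrees(R.from_quat(r.sense()["ee_rot"]).as_matrix()[[1,0],0])
def th():
    m=R.from_quat(r.sense()["ee_rot"]).as_matrix(); return np.degrees(np.arctan2(m[1,0],m[0,0]))
E
python3 - <<'E'
from h import *
c,im=shot("top"); hsv=cv2.cvtColor(im,cv2.COLOR_BGR2HSV)
def win(m,x0,y0,x1,y1):
    o=np.zeros(m.shape,np.uint8); o[y0:y1,x0:x1]=m[y0:y1,x0:x1]; return o
mat=biggest((hsv[...,0]>100)&(hsv[...,0]<130)&(hsv[...,1]>100))[0]; print("mat",rect(c,mat,.003))
g=im.max(2)
bl=biggest(win(((g>110)&(hsv[...,1]<70)).astype(np.uint8),268,214,354,249))[0]; print("blade",rect(c,bl,.006))
hd=biggest(win((g<60).astype(np.uint8),275,214,354,249))[0]; print("handle",rect(c,hd,.063))
wh=((g>190)&(hsv[...,1]<40)).astype(np.uint8)
for n,w in(("small",(200,150,248,195)),("large",(150,185,210,240))):
    print(n,rect(c,biggest(win(wh,*w))[0],.015))
dk=(g<95).astype(np.uint8)
print("stage",rect(c,biggest(win(dk,335,140,415,200))[0],.04))
print("ticks",cast(c,[[224,172],[375,169]],.015).round(3).tolist())
a=cv2.resize(im[140:255,200:420],None,fx=3.6,fy=3.6,interpolation=cv2.INTER_CUBIC);cv2.imwrite("pics/crop1.png",a)
E
```

```text
mat (array([466. , -77.4]), array([268.7,  97.7]), np.float64(85.3), [[406.0, -207.0], [504.0, -215.0], [526.0, 52.0], [428.0, 61.0]])
blade (array([474. , -84.7]), array([188.9,  45.2]), np.float64(75.6), [[429.0, -171.0], [472.0, -182.0], [519.0, 1.0], [476.0, 12.0]])
handle (array([ 459.6, -127. ]), array([84.6, 19.5]), np.float64(75.5), [[440.0, -166.0], [459.0, -170.0], [480.0, -88.0], [461.0, -84.0]])Traceback (most recent call last):
  File "<stdin>", line 11, in <module>
IndexError: list index out of range
```

Run:
```python
from h import *
c,im=shot("top"); hsv=cv2.cvtColor(im,cv2.COLOR_BGR2HSV); g=im.max(2)
def win(m,x0,y0,x1,y1):
    o=np.zeros(m.shape,np.uint8); o[y0:y1,x0:x1]=m[y0:y1,x0:x1]; return o
print(im[165,213],im[160,200],im[200,166],im[185,200])
def fit(n,t,w,z):
    print(n,rect(c,biggest(win((g>t).astype(np.uint8),*w))[0],z))
bg=int(np.median(g[150:195,200:248])); print(bg)
for n,w in(("small",(200,150,248,195)),("large",(150,185,210,240))):
    wh=win((g>bg+18).astype(np.uint8),*w); wh=cv2.morphologyEx(wh,cv2.MORPH_CLOSE,np.ones((5,5)))
    print(n,rect(c,biggest(wh)[0],.015))
print("stage",rect(c,biggest(win((g<95).astype(np.uint8),335,140,415,200))[0],.04))
a=cv2.resize(im[140:255,200:420],None,fx=3.6,fy=3.6,interpolation=cv2.INTER_CUBIC);cv2.imwrite("pics/crop1.png",a)
```

```text
[178 176 174] [154 151 153] [179 176 175] [151 148 149]
154
small (array([648.4, 170. ]), array([64.9, 77.8]), np.float64(6.6), [[612.0, 205.0], [621.0, 128.0], [685.0, 135.0], [676.0, 212.0]])
large (array([533.5, 298.8]), array([ 93.6, 110.1]), np.float64(13.3), [[475.0, 342.0], [501.0, 234.0], [592.0, 256.0], [566.0, 363.0]])
stage (array([ 628.9, -266.2]), array([123.4, 177.3]), np.float64(4.2), [[561.0, -182.0], [574.0, -359.0], [697.0, -350.0], [684.0, -173.0]])
```

View pics/crop1.png

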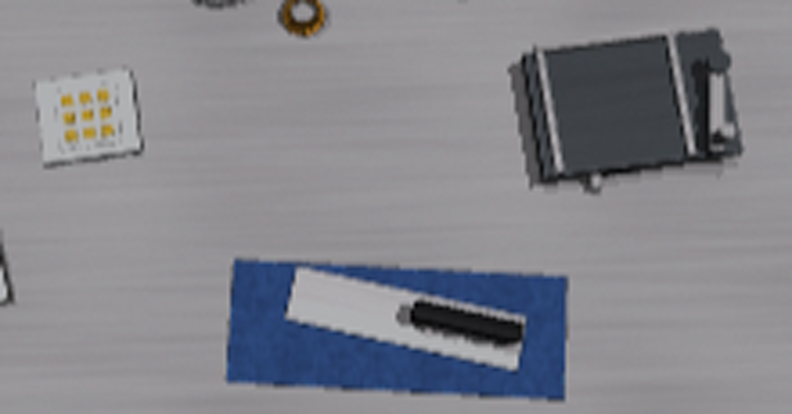

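The crop confirms the choice: small white carrier with gold squares at crop (88,116), lifter with steel blade and black handle (465,318) on its mat, and the workholder with its clip parked on the right (715,100). The measured sizes (189×45, 85×20, 65×78) match the description. Next I move above the handle.

Request:
jog_arm([
  [[0.16,0.303,0],0.03,1],
  [[0.16,0.303,0],0.03,1],
  [[0.16,0.303,0],0.03,1],
  [[0.16,0.303,0],0.03,1],
  [[0.16,0.303,0],0.03,1],
])

```text
time_s: 0.62
tcp_pos: [0.304, -0.4305, 0.2311]
ee_rot: [0.942, 0.335, -0.0, -0.0]
wrist_force: [0.6, -0.8, 0.4]
gripper_width: 0.0854
finger_force: 0.0
```

Request:
jog_arm([
  [[0.16,0.303,0],0.03,1],
  [[0.16,0.303,0],0.03,1],
  [[0.16,0.303,0],0.03,1],
  [[0.16,0.303,0],0.03,1],
  [[0.16,0.303,0],0.03,1],
])

```text
time_s: 1.03
tcp_pos: [0.384, -0.279, 0.2313]
ee_rot: [0.878, 0.478, -0.0, 0.0]
wrist_force: [1.4, 0.1, 0.2]
gripper_width: 0.0851
finger_force: 0.0
```

Request:
jog_arm([
  [[0.16,0.303,0],0.03,1],
  [[0.16,0.303,0],0.03,1],
  [[0.16,0.303,0],0.03,1],
  [[0.16,0.303,0],0.03,1],
  [[0.16,0.303,0],0.03,1],
])

```text
time_s: 1.45
tcp_pos: [0.464, -0.1275, 0.2314]
ee_rot: [0.793, 0.61, 0.0, 0.0]
wrist_force: [0.6, -1.0, -0.4]
gripper_width: 0.0855
finger_force: 0.0
```

Request:
jog_arm([
  [[0,0,0],0,1],
  [[0,0,0],0,1],
  [[0,0,0],0,1],
])

```text
time_s: 1.7
tcp_pos: [0.4633, -0.1296, 0.2311]
ee_rot: [0.794, 0.608, -0.0, -0.0]
wrist_force: [-0.1, -0.4, -0.1]
gripper_width: 0.0854
finger_force: 0.0
```

Run:
```python
from h import *
c,im=shot("wrist"); cv2.imwrite("pics/w1.png",im); np.save("w1.npy",im)
s=r.sense(); print(s["tcp_pos"],th(),s["q"].round(2),s["time_s"])
```

```text
[ 0.4630796  -0.13024577  0.23108591] 74.84302043577928 [ 0.63  0.1  -0.45  1.73  0.04  1.32 -0.09] 1.75
```

View pics/w1.png

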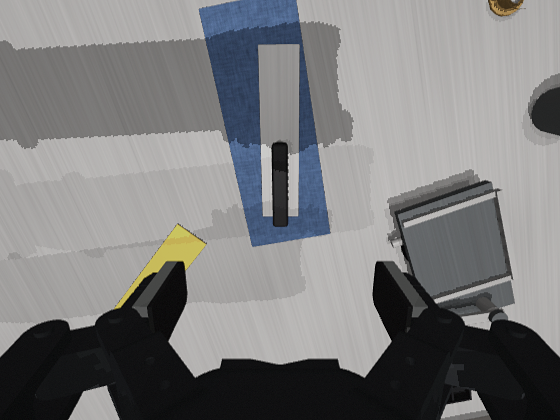

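The wrist view shows the handle at about (280,185), centred between the fingers, with the blade (279,130) aligned to the image's vertical. The workholder is at (455,240). I'll measure it precisely.

Run:
```python
from h import *
c=cam("wrist"); im=np.load("w1.npy"); g=im.max(2); hsv=cv2.cvtColor(im,cv2.COLOR_BGR2HSV)
def win(m,x0,y0,x1,y1):
    o=np.zeros(m.shape,np.uint8); o[y0:y1,x0:x1]=m[y0:y1,x0:x1]; return o
hd=biggest(win((g<60),265,135,300,235))[0]; print("handle",rect(c,hd,.063))
bl=biggest(win((hsv[...,1]<60)&(g>80),250,38,306,222))[0]; print("blade",rect(c,bl,.006))
# rear-bottom etc of stage
```

```text
handle (array([ 462.3, -128.9]), array([85.8, 15.4]), np.float64(75.2), [[444.0, -168.0], [459.0, -172.0], [481.0, -89.0], [466.0, -86.0]])
blade (array([473.5, -87.2]), array([189.5,  43.8]), np.float64(75.4), [[428.0, -173.0], [471.0, -184.0], [519.0, -1.0], [476.0, 10.0]])
```

Request:
jog_arm([
  [[0,0.0,-0.35],0.004,1],
  [[0,0,-0.35],0,1],
  [[0,0,-0.35],0,1],
  [[0,0,-0.35],0,1],
  [[0,0,-0.35],0,1],
], grip_force=100)

```text
time_s: 2.17
tcp_pos: [0.4628, -0.131, 0.0549]
ee_rot: [0.792, 0.61, -0.0, 0.0]
wrist_force: [0.0, -1.0, -1.0]
gripper_width: 0.0849
finger_force: 0.0
```

Request:
jog_arm([
  [[0,0,-0.11],0,1],
  [[0,0,-0.11],0,1],
  [[0,0,0],0,1],
  [[0,0,0],0,1],
])

```text
time_s: 2.5
tcp_pos: [0.4643, -0.1297, 0.0354]
ee_rot: [0.791, 0.611, 0.0, 0.0]
wrist_force: [0.9, 0.1, 0.3]
gripper_width: 0.0855
finger_force: 0.0
```

Request:
jog_arm([
  [[0,0,0],0,-0.3],
  [[0,0,0],0,-0.7],
  [[0,0,0],0,-1],
  [[0,0,0],0,-1],
  [[0,0,0],0,-1],
])

```text
time_s: 2.92
tcp_pos: [0.4639, -0.1292, 0.0348]
ee_rot: [0.791, 0.612, 0.0, 0.0]
wrist_force: [0.6, 0.5, -0.9]
gripper_width: 0.0258
finger_force: 0.0
```

Request:
jog_arm([
  [[0,0,0],0,-1],
  [[0,0,0],0,-1],
  [[0,0,0],0,-1],
  [[0,0,0],0,-1],
  [[0,0,0],0,-1],
])

```text
time_s: 3.33
tcp_pos: [0.4638, -0.1291, 0.0348]
ee_rot: [0.791, 0.612, 0.0, 0.0]
wrist_force: [-2.2, 0.1, 6.3]
gripper_width: 0.0143
finger_force: 98.4
```

Request:
jog_arm([
  [[0,0,0.05],0,-1],
  [[0,0,0.15],0,-1],
  [[0,0,0.3],0,-1],
  [[0,0,0.35],0,-1],
  [[0,0,0.35],0,-1],
])

```text
time_s: 3.75
tcp_pos: [0.4627, -0.1287, 0.1552]
ee_rot: [0.791, 0.612, -0.0, -0.001]
wrist_force: [1.9, -0.7, -1.0]
gripper_width: 0.0144
finger_force: 97.6
```

Request:
jog_arm([
  [[0.105,0.173,0.09],-0.052,-1],
  [[0.105,0.173,0.09],-0.052,-1],
  [[0.105,0.173,0.09],-0.052,-1],
  [[0.105,0.173,0.09],-0.052,-1],
  [[0.105,0.173,0.09],-0.052,-1],
])

```text
time_s: 4.17
tcp_pos: [0.5162, -0.0418, 0.1999]
ee_rot: [0.927, 0.374, -0.0, -0.0]
wrist_force: [0.1, 0.4, -0.4]
gripper_width: 0.0144
finger_force: 97.6
```

Request:
jog_arm([
  [[0.105,0.173,0.09],-0.052,-1],
  [[0.105,0.173,0.09],-0.052,-1],
  [[0.105,0.173,0.09],-0.052,-1],
  [[0.105,0.173,0.09],-0.052,-1],
  [[0.105,0.173,0.09],-0.052,-1],
])

```text
time_s: 4.58
tcp_pos: [0.5687, 0.0448, 0.2446]
ee_rot: [0.994, 0.111, -0.0, -0.0]
wrist_force: [-0.1, -1.6, -1.1]
gripper_width: 0.0143
finger_force: 97.6
```

Request:
jog_arm([
  [[0.105,0.173,0.05],-0.052,-1],
  [[0,0,0],0,-1],
  [[0,0,0],0,-1],
  [[0,0,0],0,-1],
])

```text
time_s: 4.92
tcp_pos: [0.5786, 0.0606, 0.2487]
ee_rot: [0.998, 0.06, -0.001, 0.0]
wrist_force: [-0.1, -0.0, -2.0]
gripper_width: 0.0146
finger_force: 97.7
```

Run:
```python
from h import *
c,im=shot("wrist"); cv2.imwrite("pics/w2.png",im); np.save("w2.npy",im)
s=r.sense(); print(s["tcp_pos"],th(),s["q"].round(2),s["time_s"])
```

```text
[0.57859959 0.06004956 0.24875437] 6.8345114247060055 [ 0.19  0.32 -0.45  1.45  0.14  1.41 -1.71] 4.9667
```

View pics/w2.png

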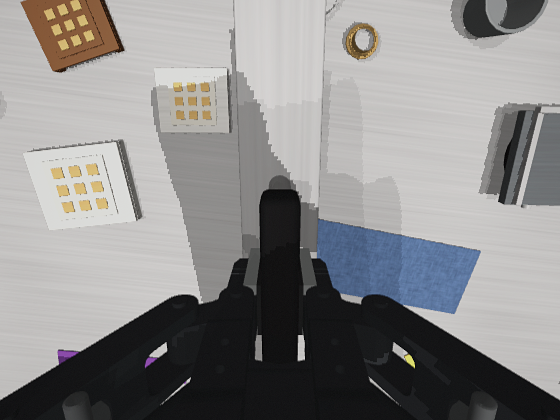

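The small white carrier is at (192,100), the lifter's blade fills columns 235–325, and part of the workholder shows at right (535,155).

Run:
```python
from h import *
c=cam("wrist"); im=np.load("w2.npy"); g=im.max(2); hsv=cv2.cvtColor(im,cv2.COLOR_BGR2HSV)
sub=np.s_[60:145,145:236]
# gold squares
m=((hsv[...,1]>70)&(hsv[...,0]>12)&(hsv[...,0]<30)); o=np.zeros(m.shape,np.uint8); o[sub]=m[sub]
cs=[q for q in biggest(o,9)]; 
p=np.array([cv2.minAreaRect(q)[0] for q in cs]); w=cast(c,p,.015)[:,:2]*1000; print(len(w),w.mean(0).round(1)); 
print(cv2.minAreaRect(w.astype(np.float32)))
# edges: sub-rows/cols gradient
G=cv2.GaussianBlur(cv2.cvtColor(im,cv2.COLOR_BGR2GRAY),(3,3),0).astype(float)
gx=cv2.Sobel(G,cv2.CV_64F,1,0); gy=cv2.Sobel(G,cv2.CV_64F,0,1)
for y in(75,95,125): print(y,G[y,146:172].astype(int).tolist(),G[y,218:240].astype(int).tolist())
for x in(165,215): print(x,G[60:76,x].astype(int).tolist(),G[122:142,x].astype(int).tolist())
for y in(5,60,120,170): 
    print(y,G[y,226:246].astype(int).tolist(),G[y,314:332].astype(int).tolist())
```

```text
9 [648.2 167.4]
((648.2510986328125, 167.5889892578125), (29.733835220336914, 30.00885581970215), 6.820059776306152)
75 [196, 197, 197, 197, 198, 198, 199, 196, 198, 211, 218, 218, 218, 218, 217, 217, 218, 218, 218, 218, 218, 218, 218, 218, 218, 218] [218, 214, 213, 213, 209, 201, 198, 200, 170, 112, 104, 129, 135, 140, 145, 143, 144, 139, 136, 144, 151, 150]
95 [197, 197, 198, 199, 183, 151, 137, 138, 139, 138, 149, 171, 179, 177, 177, 177, 177, 177, 177, 177, 177, 177, 177, 177, 177, 178] [182, 182, 182, 182, 182, 182, 182, 183, 182, 154, 103, 86, 104, 123, 137, 142, 142, 137, 131, 137, 148, 151]
125 [198, 198, 198, 198, 198, 198, 198, 193, 184, 168, 147, 136, 136, 147, 169, 178, 176, 176, 176, 176, 176, 176, 177, 177, 177, 176] [180, 180, 180, 180, 180, 180, 180, 180, 181, 183, 157, 102, 84, 104, 123, 138, 144, 143, 141, 133, 128, 132]
165 [202, 202, 200, 198, 199, 200, 199, 200, 209, 217, 218, 218, 217, 217, 218, 218] [177, 176, 176, 176, 176, 175, 175, 175, 178, 171, 153, 141, 141, 141, 141, 142, 141, 140, 140, 140]
215 [200, 200, 201, 201, 199, 199, 195, 191, 205, 217, 218, 218
[... 202 characters left out ...]
04, 204, 204, 204, 203] [202, 203, 204, 205, 206, 205, 204, 203, 204, 204, 196, 181, 178, 189, 195, 194, 194, 195]
60 [201, 201, 201, 203, 187, 154, 139, 141, 134, 140, 177, 205, 207, 206, 206, 206, 207, 207, 207, 207] [206, 207, 207, 207, 206, 205, 205, 205, 197, 182, 180, 192, 198, 198, 198, 198, 199, 199]
120 [182, 183, 156, 102, 87, 109, 126, 136, 139, 139, 134, 125, 126, 134, 136, 136, 136, 136, 137, 136] [198, 198, 197, 196, 195, 194, 185, 171, 167, 168, 169, 168, 168, 168, 173, 182, 186, 186]
170 [142, 142, 142, 142, 142, 141, 141, 141, 141, 141, 141, 141, 134, 123, 126, 133, 135, 135, 135, 134] [197, 196, 196, 195, 189, 175, 166, 168, 170, 170, 170, 170, 171, 175, 185, 189, 189, 189]
```

Run:
```python
from h import *
c=cam("wrist")
L=[[154.5,75],[156.5,95],[159.5,125]];Rr=[[226.3,75],[227.5,95],[228.3,125]];T=[[165,68],[215,67.5]];B=[[165,131.7],[215,132]]
for e in(L,Rr,T,B):print((cast(c,e,.015)[:,:2]*1000).round(1).tolist())
K,A,P=c
for y,a,b in((5,233.5,324.5),(60,235.7,323),(120,237.7,321),(170,239,319.5)):
    d=.044*K[0,0]/(b-a); u=np.linalg.inv(K)@[(a+b)/2,y,1]; X=P+A@(u*d*[1,-1,-1]); 
    s=r.sense(); m=R.from_quat(s["ee_rot"]).as_matrix(); print("blade pt in tool",((X-s["tcp_pos"])@m*1000).round(1))
```

```text
[[670.2, 209.0], [649.6, 206.6], [617.4, 203.0]]
[[679.5, 131.1], [659.0, 128.3], [626.7, 125.0]]
[[678.6, 197.7], [685.6, 143.8]]
[[610.7, 196.7], [617.1, 139.7]]
blade pt in tool [121.5  -1.   33.8]
blade pt in tool [97.  -0.8 33.2]
blade pt in tool [67.8 -0.8 32.4]
blade pt in tool [41.5 -0.9 30.6]
```

Request:
jog_arm([
  [[-0.25,0.167,0],0,-1],
  [[-0.25,0.167,0],0,-1],
  [[-0.25,0.167,0],0,-1],
  [[-0.25,0.167,0],0,-1],
  [[-0.27,0.164,0],0,-1],
])

```text
time_s: 5.38
tcp_pos: [0.4508, 0.1437, 0.2489]
ee_rot: [0.998, 0.059, -0.0, 0.0]
wrist_force: [0.5, 0.8, -0.1]
gripper_width: 0.0141
finger_force: 97.8
```

Request:
jog_arm([
  [[0,0,-0.38],0,-1],
  [[0,0,-0.38],0,-1],
  [[0,0,-0.38],0,-1],
  [[0,0,-0.38],0,-1],
  [[0,0,-0.38],0,-1],
])

```text
time_s: 5.8
tcp_pos: [0.4518, 0.1429, 0.0579]
ee_rot: [0.998, 0.059, 0.0, 0.0]
wrist_force: [0.5, -0.4, -1.7]
gripper_width: 0.014
finger_force: 97.9
```

Request:
jog_arm([
  [[0,0,-0.05],0,-1],
  [[0,0,-0.05],0,-1],
  [[0,0,-0.05],0,-1],
  [[0,0,0],0,-1],
  [[0,0,0],0,-1],
])

```text
time_s: 6.22
tcp_pos: [0.4535, 0.1446, 0.0461]
ee_rot: [0.998, 0.059, 0.002, -0.0]
wrist_force: [-0.0, 1.0, -0.7]
gripper_width: 0.0143
finger_force: 97.7
```

Run:
```python
from h import *
s=r.sense(); print(s["tcp_pos"],th(),s["wrist_force"],s["wrist_torque"],s["time_s"])
c,im=shot("scene"); a=proj(c,[.6,.16,.0])[0]; x,y=int(a[0]),int(a[1])
c2,i2=shot("top"); b=proj(c2,[.6,.16,.0])[0]; u,v=int(b[0]),int(b[1])
f=lambda i,x,y:cv2.resize(i[y-50:y+50,x-50:x+50],None,fx=4,fy=4,interpolation=cv2.INTER_CUBIC)
print(x,y,u,v); cv2.imwrite("pics/s3.png",np.hstack([f(im,x,y),f(i2,u,v)]))
```

```text
[0.45351636 0.14462452 0.04608464] 6.785820073468971 [-0.01532537  0.96565917 -0.74500826] [0.02479746 0.01992159 0.01222287] 6.2167
335 210 227 188
```

View pics/s3.png

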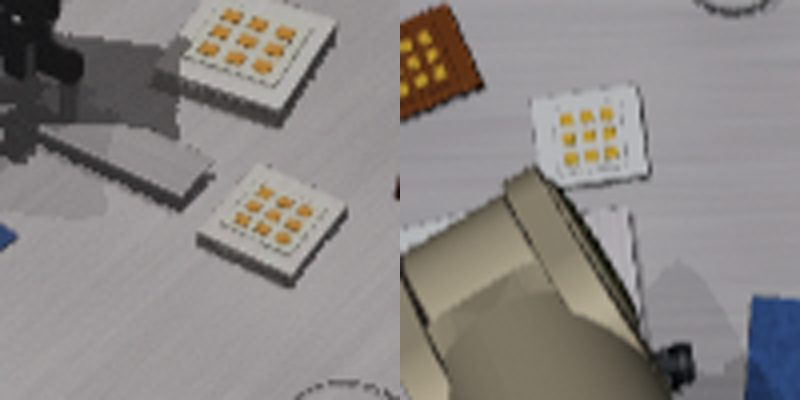

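The left half (scene) shows the blade tip near (190,185), just short of the small carrier's open end at (270,225). The right half (top) shows the blade (620,240) in line with it. I now lower in small steps and watch for contact.

Request:
jog_arm([
  [[0,0,-0.03],0,-1],
  [[0,0,-0.03],0,-1],
  [[0,0,-0.02],0,-1],
  [[0,0,0],0,-1],
])

```text
time_s: 6.65
tcp_pos: [0.4517, 0.1443, 0.0358]
ee_rot: [0.998, 0.059, -0.0, 0.0]
wrist_force: [0.3, 0.5, -1.2]
gripper_width: 0.0144
finger_force: 97.7
```

Request:
jog_arm([
  [[0,0,-0.02],0,-1],
  [[0,0,0],0,-1],
  [[0,0,0],0,-1],
])

```text
time_s: 6.9
tcp_pos: [0.452, 0.1444, 0.0341]
ee_rot: [0.998, 0.059, -0.0, -0.0]
wrist_force: [0.1, -1.3, -1.6]
gripper_width: 0.0145
finger_force: 97.7
```

Request:
jog_arm([
  [[0,0,-0.015],0,-1],
  [[0,0,0],0,-1],
  [[0,0,0],0,-1],
])

```text
time_s: 7.15
tcp_pos: [0.452, 0.1444, 0.0327]
ee_rot: [0.998, 0.059, -0.0, -0.0]
wrist_force: [-0.3, -0.0, -0.7]
gripper_width: 0.014
finger_force: 97.7
```

Request:
jog_arm([
  [[0.05,0.0,0.018],0,-1],
  [[0.08,0.005,0],0,-1],
  [[0.08,0.01,0],0,-1],
  [[0.08,0.01,0],0,-1],
  [[0.08,0.01,0],0,-1],
])

```text
time_s: 7.57
tcp_pos: [0.4903, 0.148, 0.0346]
ee_rot: [0.998, 0.059, 0.0, -0.0]
wrist_force: [-0.4, 0.7, -1.4]
gripper_width: 0.0147
finger_force: 97.7
```

Request:
jog_arm([
  [[0.08,0.01,0],0,-1],
  [[0.08,0.01,0],0,-1],
  [[0.08,0.01,0],0,-1],
  [[0.08,0.01,0],0,-1],
  [[0.08,0.01,0],0,-1],
])

```text
time_s: 7.98
tcp_pos: [0.5299, 0.153, 0.0345]
ee_rot: [0.998, 0.059, -0.0, -0.0]
wrist_force: [-0.3, 0.5, -1.7]
gripper_width: 0.0144
finger_force: 97.7
```

Request:
jog_arm([
  [[0.08,0.01,0],0,-1],
  [[0.08,0.01,0],0,-1],
  [[0.08,0.01,0],0,-1],
  [[0,0,0],0,-1],
  [[0,0,0],0,-1],
])

```text
time_s: 8.4
tcp_pos: [0.5533, 0.156, 0.0344]
ee_rot: [0.998, 0.059, -0.0, -0.0]
wrist_force: [-0.1, -0.4, -1.4]
gripper_width: 0.0146
finger_force: 97.7
```

Run:
```python
from h import *
s=r.sense(); print(s["tcp_pos"],th(),s["wrist_force"],s["wrist_torque"],s["time_s"])
c,im=shot("scene"); a=proj(c,[.64,.167,.0])[0]; x,y=int(a[0]),int(a[1])
c2,i2=shot("wrist"); np.save("w3.npy",i2)
f=cv2.resize(im[y-50:y+50,x-50:x+50],None,fx=4,fy=4,interpolation=cv2.INTER_CUBIC)
cv2.imwrite("pics/s4.png",np.hstack([f,cv2.resize(i2[20:320,130:430],(400,400))]))
```

```text
[0.55331582 0.15597186 0.034413  ] 6.792566935556142 [-0.13337779 -0.37394442 -1.44155248] [-0.0049589   0.10016924 -0.03481251] 8.4
```

View pics/s4.png

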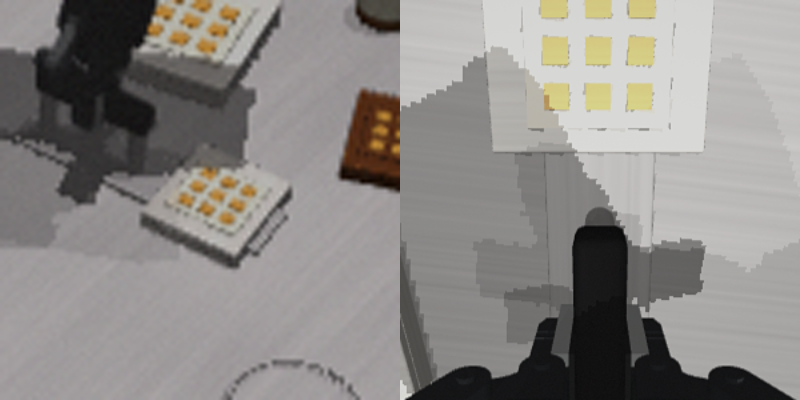

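The scene half shows the blade through the tunnel with its tip showing at (265,235). The wrist half shows the blade centred under the carrier. I now lift gently.

Request:
jog_arm([
  [[0,0,0.015],0,-1],
  [[0,0,0.015],0,-1],
  [[0,0,0.015],0,-1],
  [[0,0,0.015],0,-1],
  [[0,0,0.02],0,-1],
])

```text
time_s: 8.92
tcp_pos: [0.5529, 0.1558, 0.0427]
ee_rot: [0.998, 0.059, -0.0, 0.0]
wrist_force: [0.5, -0.3, -1.7]
gripper_width: 0.0142
finger_force: 97.7
```

Request:
jog_arm([
  [[0,0,0.04],0,-1],
  [[0,0,0.06],0,-1],
  [[0,0,0.1],0,-1],
  [[0,0,0.1],0,-1],
  [[0,0,0.1],0,-1],
])

```text
time_s: 9.33
tcp_pos: [0.5533, 0.156, 0.084]
ee_rot: [0.998, 0.059, 0.0, -0.0]
wrist_force: [0.5, 0.8, -2.0]
gripper_width: 0.0146
finger_force: 97.7
```

Run:
```python
from h import *
s=r.sense(); print(s["tcp_pos"],th(),s["wrist_force"],s["wrist_torque"],s["time_s"])
c=cam("top"); f=lambda p:np.array(p)/3.6+[200,140]
for e in([[537,47],[562,172]],[[668,35],[692,153]],[[575,182],[690,160]],):
    w=cast(c,f(e),.046)[:,:2]*1000; d=w[0]-w[1]; print(w.round(1).tolist(),np.degrees(np.arctan2(d[1],d[0])).round(1),np.linalg.norm(d).round(1))
```

```text
[0.55334823 0.15602392 0.08404499] 6.803673764918309 [ 0.46787842  0.82077478 -1.97441171] [-0.03435832  0.09639841 -0.01914013] 9.3333
[[683.3, -198.1], [579.5, -211.6]] 7.4 104.7
[[689.9, -303.8], [591.7, -315.2]] 6.6 98.9
[[571.1, -221.3], [586.0, -313.1]] 99.2 93.0
```

Request:
jog_arm([
  [[0,-0.05,0.08],0,-1],
  [[0,-0.1,0.08],0,-1],
  [[-0.01,-0.15,0.08],0,-1],
  [[-0.02,-0.15,0.08],0,-1],
  [[-0.02,-0.15,0.08],0,-1],
])

```text
time_s: 9.75
tcp_pos: [0.548, 0.0941, 0.1234]
ee_rot: [0.998, 0.059, 0.0, 0.0]
wrist_force: [0.6, -0.1, -2.2]
gripper_width: 0.0143
finger_force: 97.6
```

Request:
jog_arm([
  [[-0.02,-0.15,0.08],0,-1],
  [[-0.02,-0.15,0.08],0,-1],
  [[-0.02,-0.15,0.08],0,-1],
  [[-0.02,-0.15,0.08],0,-1],
  [[-0.02,-0.15,0.08],0,-1],
])

```text
time_s: 10.17
tcp_pos: [0.5377, 0.0189, 0.1635]
ee_rot: [0.998, 0.059, 0.0, 0.0]
wrist_force: [0.1, 0.2, -2.3]
gripper_width: 0.0144
finger_force: 97.6
```

Request:
jog_arm([
  [[-0.02,-0.15,0.08],0,-1],
  [[-0.02,-0.15,0.08],0,-1],
  [[-0.02,-0.15,0.08],0,-1],
  [[-0.02,-0.15,0.08],0,-1],
  [[0,-0.15,0.08],0,-1],
])

```text
time_s: 10.58
tcp_pos: [0.5293, -0.056, 0.2035]
ee_rot: [0.998, 0.059, 0.0, 0.0]
wrist_force: [1.3, -0.6, -2.8]
gripper_width: 0.0142
finger_force: 97.6
```

Request:
jog_arm([
  [[0,-0.15,0.08],0,-1],
  [[0,-0.15,0.08],0,-1],
  [[0,-0.12,0.05],0,-1],
  [[0,-0.07,0.03],0,-1],
  [[0,-0.03,0],0,-1],
])

```text
time_s: 11.0
tcp_pos: [0.53, -0.108, 0.2273]
ee_rot: [0.998, 0.058, 0.0, 0.0]
wrist_force: [-0.3, 0.4, -2.4]
gripper_width: 0.0142
finger_force: 97.7
```

Request:
jog_arm([
  [[0,0,0],0,-1],
  [[0,0,0],0,-1],
])

```text
time_s: 11.17
tcp_pos: [0.5298, -0.1054, 0.2261]
ee_rot: [0.998, 0.06, -0.0, -0.0]
wrist_force: [-0.2, 0.7, -3.3]
gripper_width: 0.0146
finger_force: 97.7
```

Run:
```python
from h import *
c,im=shot("wrist"); cv2.imwrite("pics/w5.png",im); np.save("w5.npy",im)
s=r.sense(); print(s["tcp_pos"],th(),s["wrist_force"],s["time_s"])
```

```text
[ 0.52989047 -0.10499656  0.22607194] 6.881006547517268 [ 0.25633595 -0.90910484 -2.71162845] 11.2167
```

View pics/w5.png

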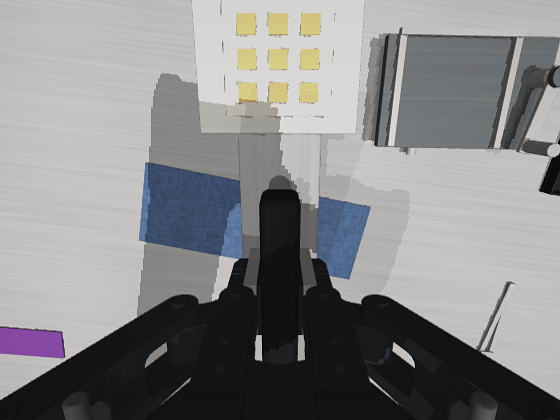

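The wrist view shows the carrier level and square on the blade, with its near edge at row 133. The workholder's stage spans roughly (408,36), (399,148), (497,149), (513,38), and the clip is parked at right.

Run:
```python
from h import *
c=cam("wrist"); im=np.load("w5.npy"); G=cv2.GaussianBlur(cv2.cvtColor(im,cv2.COLOR_BGR2GRAY),(3,3),0).astype(int)
for y in(60,130): print(y,"L",list(enumerate(G[y,390:416].tolist(),390)),"R",list(enumerate(G[y,492:522].tolist(),492)))
for x in(420,480): print(x,"front",list(enumerate(G[140:156,x].tolist(),140)),"back",list(enumerate(G[28:44,x].tolist(),28)))
for y in(30,100): print(y,G[y,188:206].tolist(),G[y,352:370].tolist())
for x in(215,345): print(x,G[126:140,x].tolist())
hsv=cv2.cvtColor(im,cv2.COLOR_BGR2HSV); m=((hsv[...,1]>60)&(hsv[...,0]>12)&(hsv[...,0]<35)); o=np.zeros(m.shape,np.uint8); o[5:105,225:330]=m[5:105,225:330]
z=r.sense()["tcp_pos"][2]-.0228
w=cast(c,[cv2.minAreaRect(q)[0] for q in biggest(o,9)],z)[:,:2]*1000; print("gold",w.mean(0).round(1),cv2.minAreaRect(w.astype(np.float32)))
```

```text
60 L [(390, 116), (391, 116), (392, 116), (393, 106), (394, 82), (395, 68), (396, 71), (397, 112), (398, 177), (399, 203), (400, 201), (401, 200), (402, 201), (403, 191), (404, 157), (405, 124), (406, 115), (407, 116), (408, 116), (409, 116), (410, 116), (411, 116), (412, 115), (413, 115), (414, 115), (415, 115)] R [(492, 113), (493, 112), (494, 113), (495, 113), (496, 113), (497, 112), (498, 112), (499, 112), (500, 112), (501, 112), (502, 112), (503, 112), (504, 113), (505, 103), (506, 81), (507, 68), (508, 67), (509, 66), (510, 66), (511, 91), (512, 147), (513, 184), (514, 189), (515, 187), (516, 188), (517, 186), (518, 164), (519, 126), (520, 109), (521, 111)]
130 L [(390, 193), (391, 217), (392, 214), (393, 213), (394, 214), (395, 189), (396, 141), (397, 119), (398, 121), (399, 121), (400, 121), (401, 121), (402, 121), (403, 121), (404, 121), (405, 121), (406, 120), (407, 120), (408, 120), (409, 120), (410, 120), (411, 120), (412, 119), (413, 119), (414, 119), (415, 119)] R [(492, 104), (493, 80), (494, 68), (495, 67), (496, 86), (497, 140), (498, 188), (499, 200), (500, 198), (5
[... 937 characters left out ...]
1), (39, 106), (40, 111), (41, 111), (42, 110), (43, 110)]
30 [191, 191, 191, 191, 187, 188, 202, 212, 213, 213, 213, 213, 213, 213, 213, 213, 213, 213] [213, 213, 213, 213, 213, 213, 213, 213, 213, 208, 198, 193, 194, 194, 194, 194, 194, 194]
100 [134, 134, 134, 135, 135, 135, 135, 135, 134, 135, 157, 195, 212, 210, 210, 210, 212, 215] [216, 216, 216, 216, 216, 200, 177, 178, 186, 186, 186, 188, 171, 136, 121, 123, 123, 126]
215 [174, 175, 177, 179, 180, 177, 162, 139, 131, 134, 136, 136, 135, 134]
345 [216, 216, 216, 216, 216, 217, 209, 192, 186, 188, 188, 188, 189, 191]
gold [625.1 -91.9] ((625.0240478515625, -91.83473205566406), (30.044763565063477, 29.73801612854004), 6.643365383148193)
```

Run:
```python
from h import *
c=cam("wrist"); C=lambda p,z:(cast(c,p,z)[:,:2]*1000)
L=C([[404.2,60],[395.7,130]],.046);Q=C([[511.8,60],[497,130]],.046);Qb=C([[505.6,60],[492.7,130]],.04)
F=C([[420,148],[480,149]],.04);B=C([[420,37.2],[480,38.4]],.04);Bt=C([[420,34.3],[480,35.5]],.048)
a=lambda e:np.degrees(np.arctan2(*(e[0]-e[1])[::-1])).round(2)
for n,e in zip(("L","R","Rb","F","B","Bt"),(L,Q,Qb,F,B,Bt)):print(n,e.round(1).tolist(),a(e))
y=np.radians((a(L)+a(Q))/2); u=np.array([np.cos(y),np.sin(y)]);v=np.array([-u[1],u[0]])
l=(L@v).mean();q=(Q@v).mean();qb=(Qb@v).mean();f=(F@u).mean();b=(B@u).mean();print("yaw",np.degrees(y),"width",l-q,l-qb,"depth",b-f,(Bt@u).mean()-f)
o=u*((f+52))+v*((l+q)/2); print("origin from front",o,"mid fb+1",u*((f+b)/2+1)+v*(l+q)/2)
# carrier
z=r.sense()["tcp_pos"][2]-.0228
print("carrier near",C([[215,132.7],[345,133]],z),"L/R",C([[194,30],[198.3,100]],z),C([[361.8,30],[357.7,100]],z))
```

```text
L [[659.4, -205.0], [596.5, -211.4]] 5.8
R [[671.3, -304.0], [608.4, -310.4]] 5.8
Rb [[671.9, -302.1], [608.0, -310.1]] 7.17
F [[581.8, -242.2], [588.1, -303.1]] 95.91
B [[681.2, -217.1], [686.8, -272.5]] 95.83
Bt [[681.6, -213.5], [687.1, -267.5]] 95.84
yaw 5.8 width 99.6640221071981 98.58015416190415 depth 101.32314305871773 102.07027123683042
origin from front [ 635.70920906 -257.50956983] mid fb+1 [ 635.3725131  -257.54377016]
carrier near [[ 587.39040295  -64.49989863]
 [ 595.07646315 -129.64342054]] L/R [[632.60976971 -52.03017506]
 [602.07484423 -55.41596004]] [[ 641.88009846 -129.03370594]
 [ 611.40900363 -132.99841126]]
```

Request:
jog_arm([
  [[0,-0.05,0],-0.001,-1],
  [[0.01,-0.1,0],-0.001,-1],
  [[0.01,-0.15,0],-0.001,-1],
  [[0.01,-0.15,0],-0.001,-1],
  [[0.01,-0.15,0],-0.001,-1],
])

```text
time_s: 11.63
tcp_pos: [0.5339, -0.1687, 0.2265]
ee_rot: [0.999, 0.053, -0.0, 0.0]
wrist_force: [0.8, 0.9, -2.5]
gripper_width: 0.0143
finger_force: 97.6
```

Request:
jog_arm([
  [[0.01,-0.15,0],-0.001,-1],
  [[0.01,-0.15,0],-0.001,-1],
  [[0.01,-0.15,0],0,-1],
  [[0.01,-0.15,0],0,-1],
  [[0.01,-0.15,0],0,-1],
])

```text
time_s: 12.05
tcp_pos: [0.5391, -0.2428, 0.2265]
ee_rot: [0.999, 0.052, -0.0, -0.0]
wrist_force: [0.1, -0.2, -2.0]
gripper_width: 0.0144
finger_force: 97.6
```

Request:
jog_arm([
  [[0.01,-0.12,0],0,-1],
  [[0,-0.08,0],0,-1],
  [[0,-0.04,0],0,-1],
  [[0,0,0],0,-1],
  [[0,0,0],0,-1],
])

```text
time_s: 12.47
tcp_pos: [0.5403, -0.2645, 0.2265]
ee_rot: [0.999, 0.052, 0.0, -0.0]
wrist_force: [-0.6, 1.2, -2.1]
gripper_width: 0.0146
finger_force: 97.7
```

Run:
```python
from h import *
s=r.sense(); p=s["tcp_pos"]*1000; t=np.radians(th()); u=np.array([np.cos(t),np.sin(t)]); v=np.array([-u[1],u[0]])
cc=p[:2]+96.3*u+1.3*v; print(p.round(1),th(),"carrier",cc.round(1),"miss",(np.array([635.5,-257.5])-cc).round(1),"yaw",th()-.2)
```

```text
[ 540.3 -264.5  226.5] 5.998504642153325 carrier [ 635.9 -253.1] miss [-0.4 -4.4] yaw 5.798504642153325
```

Request:
jog_arm([
  [[0,-0.02,-0.05],0,-1],
  [[-0.004,-0.024,-0.1],0,-1],
  [[0,0,-0.15],0,-1],
  [[0,0,-0.15],0,-1],
  [[0,0,-0.15],0,-1],
])

```text
time_s: 12.88
tcp_pos: [0.5394, -0.269, 0.1651]
ee_rot: [0.999, 0.052, -0.0, -0.0]
wrist_force: [0.1, -0.9, -2.2]
gripper_width: 0.0143
finger_force: 97.7
```

Request:
jog_arm([
  [[0,0,-0.15],0,-1],
  [[0,0,-0.15],0,-1],
  [[0,0,-0.15],0,-1],
  [[0,0,-0.12],0,-1],
  [[0,0,-0.1],0,-1],
])

```text
time_s: 13.3
tcp_pos: [0.539, -0.2689, 0.0977]
ee_rot: [0.999, 0.052, -0.001, -0.0]
wrist_force: [0.5, 0.2, -2.0]
gripper_width: 0.0145
finger_force: 97.7
```

Request:
jog_arm([
  [[0,0,-0.06],0,-1],
  [[0,0,-0.04],0,-1],
  [[0,0,-0.04],0,-1],
  [[0,0,0],0,-1],
  [[0,0,0],0,-1],
])

```text
time_s: 13.72
tcp_pos: [0.54, -0.2696, 0.086]
ee_rot: [0.999, 0.052, 0.0, 0.0]
wrist_force: [0.1, -0.8, -2.7]
gripper_width: 0.0143
finger_force: 97.7
```

Run:
```python
from h import *
s=r.sense(); p=s["tcp_pos"]*1000; t=np.radians(th()); u=np.array([np.cos(t),np.sin(t)]); v=np.array([-u[1],u[0]])
cc=p[:2]+96.3*u+1.3*v; print(p.round(1),th(),"carrier",cc.round(1),"miss",(np.array([635.5,-257.5])-cc).round(1),s["time_s"])
c,im=shot("scene"); a=proj(c,[.63,-.257,.05])[0]; x,y=int(a[0]),int(a[1])
i2=shot("wrist")[1]
f=cv2.resize(im[y-60:y+60,x-60:x+60],(400,400),interpolation=cv2.INTER_CUBIC)
cv2.imwrite("pics/s6.png",np.hstack([f,cv2.resize(i2[0:300,130:430],(400,400))]))
```

```text
[ 540.  -269.6   86. ] 5.960656929368694 carrier [ 635.6 -258.3] miss [-0.1  0.8] 13.7167
```

View pics/s6.png

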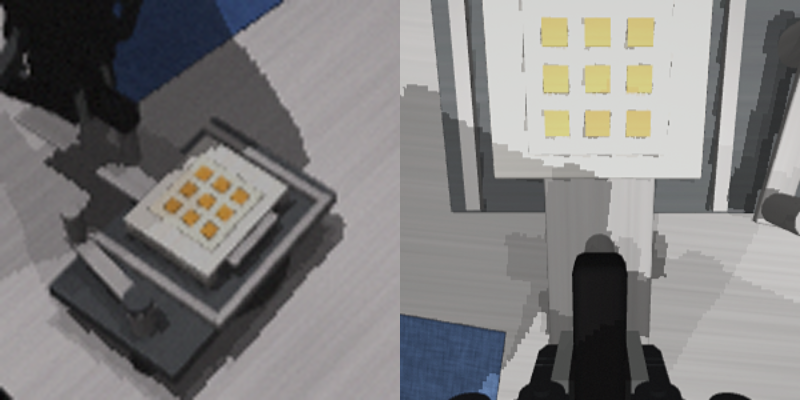

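The left half (scene) shows the carrier over the stage, square between the ribs, with the blade tip just short of the back stop. The right half (wrist) shows equal gaps to both ribs at (455,100) and (740,100). I lower slowly now.

Request:
jog_arm([
  [[0,0.004,-0.02],0,-1],
  [[0,0.004,-0.02],0,-1],
  [[0,0,-0.015],0,-1],
  [[0,0,-0.01],0,-1],
  [[0,0,-0.01],0,-1],
])

```text
time_s: 14.23
tcp_pos: [0.5397, -0.2687, 0.0779]
ee_rot: [0.999, 0.052, -0.0, -0.0]
wrist_force: [0.2, 0.4, -1.7]
gripper_width: 0.0144
finger_force: 97.7
```

Request:
jog_arm([
  [[0,0,-0.01],0,-1],
  [[0,0,-0.01],0,-1],
  [[0,0,-0.01],0,-1],
  [[0,0,-0.01],0,-1],
  [[0,0,0],0,-1],
])

```text
time_s: 14.65
tcp_pos: [0.5397, -0.2687, 0.0739]
ee_rot: [0.999, 0.052, -0.0, -0.0]
wrist_force: [-0.3, -0.0, -1.5]
gripper_width: 0.0149
finger_force: 97.7
```

Request:
jog_arm([
  [[0,0,0],0,-1],
  [[0,0,0],0,-1],
  [[0,0,0],0,-1],
])

```text
time_s: 14.9
tcp_pos: [0.5398, -0.2687, 0.0742]
ee_rot: [0.999, 0.052, 0.0, 0.0]
wrist_force: [0.6, 0.1, -1.1]
gripper_width: 0.0144
finger_force: 97.7
```

Request:
jog_arm([
  [[-0.03,-0.003,0],0,-1],
  [[-0.05,-0.005,0],0,-1],
  [[-0.08,-0.008,0],0,-1],
  [[-0.08,-0.008,0],0,-1],
  [[-0.08,-0.009,0],0,-1],
])

```text
time_s: 15.32
tcp_pos: [0.5064, -0.2723, 0.074]
ee_rot: [0.999, 0.052, -0.0, -0.0]
wrist_force: [0.7, 0.6, -1.6]
gripper_width: 0.0139
finger_force: 97.7
```

Request:
jog_arm([
  [[-0.09,-0.009,0],0,-1],
  [[-0.09,-0.009,0],0,-1],
  [[-0.09,-0.009,0],0,-1],
  [[-0.09,-0.01,0],0,-1],
  [[-0.09,-0.01,0],0,-1],
])

```text
time_s: 15.73
tcp_pos: [0.4617, -0.2769, 0.0741]
ee_rot: [0.999, 0.052, 0.0, 0.0]
wrist_force: [-0.0, 0.4, -2.0]
gripper_width: 0.0143
finger_force: 97.7
```

Request:
jog_arm([
  [[-0.1,-0.01,0],0,-1],
  [[-0.1,-0.01,0],0,-1],
  [[-0.1,-0.01,0],0,-1],
  [[-0.08,-0.009,0],0,-1],
  [[0,0,0],0,-1],
])

```text
time_s: 16.15
tcp_pos: [0.4226, -0.2812, 0.074]
ee_rot: [0.999, 0.051, -0.001, 0.0]
wrist_force: [1.2, -0.2, -2.8]
gripper_width: 0.0147
finger_force: 97.7
```

Run:
```python
from h import *
s=r.sense(); print(s["tcp_pos"],th(),s["time_s"])
c,im=shot("top"); hsv=cv2.cvtColor(im,cv2.COLOR_BGR2HSV); a=proj(c,[.635,-.257,.055])[0].astype(int); print(a)
m=((hsv[...,1]>60)&(hsv[...,0]>12)&(hsv[...,0]<35)); o=np.zeros(m.shape,np.uint8); o[a[1]-25:a[1]+25,a[0]-25:a[0]+25]=m[a[1]-25:a[1]+25,a[0]-25:a[0]+25]
p=[cv2.minAreaRect(q)[0] for q in biggest(o,9)]; w=cast(c,p,.055)[:,:2]*1000; print(len(p),w.mean(0),cv2.minAreaRect(w.astype(np.float32)))
```

```text
[ 0.42263521 -0.28123966  0.0739912 ] 5.867953952928068 16.15
[371 167]
9 [ 635.37036974 -255.74383909] ((635.3463745117188, -255.6558380126953), (29.87729263305664, 32.34349060058594), 3.780918598175049)
```

Request:
jog_arm([
  [[0,0,0.2],0,-1],
  [[0,0,0.3],0,-1],
  [[0,0,0.35],0,-1],
  [[0,0.05,0.3],0.05,-1],
  [[0.04,0.15,0.1],0.053,-1],
])

```text
time_s: 16.62
tcp_pos: [0.4302, -0.2634, 0.2041]
ee_rot: [0.987, 0.16, 0.003, 0.003]
wrist_force: [1.6, -0.2, -0.5]
gripper_width: 0.0143
finger_force: 97.9
```

Request:
jog_arm([
  [[0.04,0.15,0],0.053,-1],
  [[0.04,0.15,0],0.053,-1],
  [[0.04,0.15,0],0.053,-1],
  [[0.04,0.15,0],0.053,-1],
  [[0.04,0.15,0],0.053,-1],
])

```text
time_s: 17.03
tcp_pos: [0.4494, -0.1845, 0.1993]
ee_rot: [0.905, 0.426, 0.0, 0.0]
wrist_force: [0.5, 0.0, -0.8]
gripper_width: 0.014
finger_force: 97.8
```

Request:
jog_arm([
  [[0.04,0.15,0],0.053,-1],
  [[0.04,0.15,0],0.053,-1],
  [[0.04,0.15,0],0.053,-1],
  [[0.05,0.12,0],0.05,-1],
  [[0,0,0],0,-1],
])

```text
time_s: 17.45
tcp_pos: [0.4671, -0.1251, 0.1994]
ee_rot: [0.789, 0.614, 0.001, -0.0]
wrist_force: [0.5, 0.3, -1.9]
gripper_width: 0.0143
finger_force: 97.8
```

Request:
jog_arm([
  [[0,0,-0.15],0,-1],
  [[0,0,-0.25],0,-1],
  [[0,0,-0.3],0,-1],
  [[0,0,-0.25],0,-1],
  [[0,0,0],0,-1],
])

```text
time_s: 17.87
tcp_pos: [0.4625, -0.1284, 0.0995]
ee_rot: [0.793, 0.609, -0.002, -0.003]
wrist_force: [0.2, 0.0, -1.6]
gripper_width: 0.0145
finger_force: 97.8
```

Run:
```python
from h import *
s=r.sense(); print(s["tcp_pos"],th(),s["time_s"],s["q"].round(2))
```

```text
[ 0.4624853  -0.12844558  0.09952959] 75.038663551037 17.8667 [ 0.64  0.23 -0.49  1.91  0.12  1.04 -0.16]
```

Nearly back over its original spot. I lower to the mat (.0348).

Request:
jog_arm([
  [[0,0,-0.2],0,-1],
  [[0,0,-0.2],0,-1],
  [[0,0,-0.12],0,-1],
  [[0,0,-0.05],0,-1],
  [[0,0,-0.03],0,-1],
])

```text
time_s: 18.28
tcp_pos: [0.4661, -0.129, 0.0446]
ee_rot: [0.793, 0.61, 0.0, 0.0]
wrist_force: [0.0, -0.0, -0.2]
gripper_width: 0.0146
finger_force: 98.0
```

Request:
jog_arm([
  [[0,0,-0.02],0,-1],
  [[0,0,-0.015],0,-1],
  [[0,0,0],0,-1],
  [[0,0,0],0,-1],
])

```text
time_s: 18.62
tcp_pos: [0.4661, -0.1288, 0.0413]
ee_rot: [0.792, 0.61, 0.0, 0.0]
wrist_force: [-0.3, 0.5, -1.4]
gripper_width: 0.0145
finger_force: 98.0
```

Request:
jog_arm([
  [[0,0,-0.025],0,-1],
  [[0,0,-0.02],0,-1],
  [[0,0,-0.015],0,-1],
  [[0,0,0],0,-1],
  [[0,0,0],0,-1],
])

```text
time_s: 19.03
tcp_pos: [0.4658, -0.1287, 0.0349]
ee_rot: [0.792, 0.61, -0.0, 0.0]
wrist_force: [-2.5, 0.5, 4.9]
gripper_width: 0.0145
finger_force: 98.6
```

Request:
jog_arm([
  [[0,0,-0.005],0,-1],
  [[0,0,0],0,-1],
  [[0,0,0],0,-1],
])

```text
time_s: 19.28
tcp_pos: [0.4658, -0.1287, 0.0348]
ee_rot: [0.792, 0.61, -0.0, 0.0]
wrist_force: [-5.1, 1.7, 10.7]
gripper_width: 0.0146
finger_force: 99.9
```

Contact with the mat, so I release and rise.

Request:
jog_arm([
  [[0,0,0.005],0,-0.5],
  [[0,0,0],0,0],
  [[0,0,0],0,0.5],
  [[0,0,0],0,1],
  [[0,0,0],0,1],
])

```text
time_s: 19.7
tcp_pos: [0.4657, -0.1286, 0.0344]
ee_rot: [0.792, 0.61, -0.0, -0.0]
wrist_force: [0.7, -0.3, 0.5]
gripper_width: 0.0694
finger_force: 0.0
```

Request:
jog_arm([
  [[0,0,0],0,1],
  [[0,0,0],0,1],
  [[0,0,0],0,1],
  [[0,0,0],0,1],
])

```text
time_s: 20.03
tcp_pos: [0.4657, -0.1286, 0.0346]
ee_rot: [0.792, 0.61, 0.0, -0.0]
wrist_force: [-1.0, -0.2, -0.3]
gripper_width: 0.0857
finger_force: 0.0
```

Request:
jog_arm([
  [[0,0,0.2],0,1],
  [[0,0,0.4],0,1],
  [[0,0,0.4],0,1],
  [[0,0,0.4],0,1],
  [[0,0,0.3],0,1],
])

```text
time_s: 20.45
tcp_pos: [0.4663, -0.1285, 0.208]
ee_rot: [0.792, 0.61, 0.001, 0.001]
wrist_force: [0.8, -0.3, 0.9]
gripper_width: 0.0854
finger_force: 0.0
```

Request:
jog_arm([
  [[0,0,0],0,1],
  [[0,0,0],0,1],
])

```text
time_s: 20.62
tcp_pos: [0.4669, -0.1289, 0.2066]
ee_rot: [0.792, 0.61, 0.001, 0.002]
wrist_force: [-0.7, 0.8, -0.4]
gripper_width: 0.0857
finger_force: 0.0
```

Run:
```python
from h import *
s=r.sense(); print(s["tcp_pos"],th(),s["time_s"])
c,im=shot("wrist"); np.save("w7.npy",im); cv2.imwrite("pics/w7.png",im)
g=im.max(2); hsv=cv2.cvtColor(im,cv2.COLOR_BGR2HSV)
def win(m,x0,y0,x1,y1):
    o=np.zeros(m.shape,np.uint8); o[y0:y1,x0:x1]=m[y0:y1,x0:x1]; return o
print("blade",rect(c,biggest(win((hsv[...,1]<60)&(g>80),245,15,312,240))[0],.006))
```

```text
[ 0.46687132 -0.12889629  0.20664905] 75.19348297552122 20.6167
blade (array([485. , -77.3]), array([209.9,  56.8]), np.float64(75.2), [[431.0, -172.0], [486.0, -186.0], [539.0, 17.0], [484.0, 31.0]])
```

View pics/w7.png

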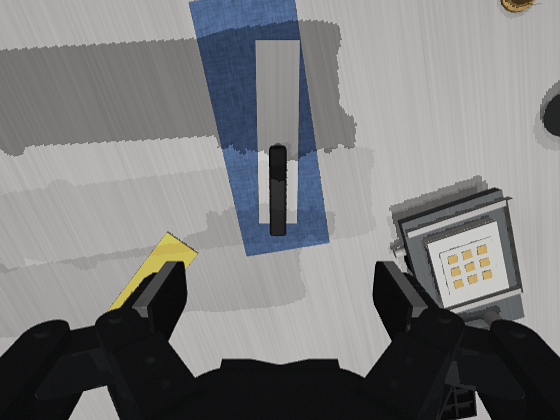

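The lifter lies flat on the mat, but its front-right corner (300,40) is only about 2 mm inside the mat edge (302,40). I'll regrip it, lift it slightly and turn it 5° inward. The carrier sits square on the stage at (472,265).

Request:
jog_arm([
  [[0,0,-0.4],0,1],
  [[0,0,-0.4],0,1],
  [[0,0,-0.4],0,1],
  [[0,0,-0.3],0,1],
  [[0,0,-0.15],0,1],
], grip_force=60)

```text
time_s: 21.08
tcp_pos: [0.4614, -0.1275, 0.0339]
ee_rot: [0.792, 0.61, -0.002, -0.004]
wrist_force: [-0.3, -0.6, 0.6]
gripper_width: 0.0853
finger_force: 0.0
```

Request:
jog_arm([
  [[0,0,-0.05],0,1],
  [[0,0,0],0,-1],
  [[0,0,0],0,-1],
  [[0,0,0],0,-1],
  [[0,0,0],0,-1],
])

```text
time_s: 21.5
tcp_pos: [0.4667, -0.1289, 0.0359]
ee_rot: [0.792, 0.61, 0.001, 0.001]
wrist_force: [-0.1, -0.5, 0.6]
gripper_width: 0.0388
finger_force: 0.0
```

Request:
jog_arm([
  [[0,0,0],0,-1],
  [[0,0,0],0,-1],
  [[0,0,0],0,-1],
  [[0,0,0.03],0,-1],
  [[0,0,0.03],0,-1],
])

```text
time_s: 21.92
tcp_pos: [0.4654, -0.1286, 0.0407]
ee_rot: [0.792, 0.61, -0.0, -0.0]
wrist_force: [0.3, -1.0, -1.0]
gripper_width: 0.0151
finger_force: 58.6
```

Request:
jog_arm([
  [[0,0,0],0.014,-1],
  [[0,0,0],0.014,-1],
  [[0,0,0],0.014,-1],
  [[0,0,0],0,-1],
  [[0,0,0],0,-1],
])

```text
time_s: 22.33
tcp_pos: [0.4656, -0.1286, 0.0406]
ee_rot: [0.765, 0.644, -0.0, -0.0]
wrist_force: [0.5, -0.0, -1.4]
gripper_width: 0.0144
finger_force: 58.6
```

Request:
jog_arm([
  [[0,0,-0.02],0,-1],
  [[0,0,-0.02],0,-1],
  [[0,0,-0.01],0,-1],
  [[0,0,0],0,-1],
  [[0,0,0],0,-1],
])

```text
time_s: 22.75
tcp_pos: [0.4656, -0.1286, 0.0356]
ee_rot: [0.765, 0.644, -0.0, -0.0]
wrist_force: [0.1, 0.4, 1.2]
gripper_width: 0.0151
finger_force: 59.0
```

Request:
jog_arm([
  [[0,0,-0.005],0,-1],
  [[0,0,0],0,0],
  [[0,0,0],0,0.5],
  [[0,0,0],0,1],
  [[0,0,0],0,1],
])

```text
time_s: 23.17
tcp_pos: [0.4657, -0.1286, 0.035]
ee_rot: [0.765, 0.644, 0.0, -0.0]
wrist_force: [-0.3, 0.2, 0.0]
gripper_width: 0.0629
finger_force: 0.0
```

Request:
jog_arm([
  [[0,0,0],0,1],
  [[0,0,0],0,1],
  [[0,0,0.2],0,1],
  [[0,0,0.4],0,1],
  [[0,0,0.4],0,1],
])

```text
time_s: 23.58
tcp_pos: [0.4643, -0.128, 0.1351]
ee_rot: [0.765, 0.645, -0.001, -0.002]
wrist_force: [1.4, -1.0, 0.2]
gripper_width: 0.0855
finger_force: 0.0
```

Request:
jog_arm([
  [[0,0,0.4],0,1],
  [[0,0,0.4],0,1],
  [[0,0,0],0,1],
  [[0,0,0],0,1],
  [[0,0,0],0,1],
])

```text
time_s: 24.0
tcp_pos: [0.4654, -0.1287, 0.2148]
ee_rot: [0.765, 0.644, -0.0, -0.0]
wrist_force: [-0.4, -0.6, -0.6]
gripper_width: 0.0855
finger_force: 0.0
```

Run:
```python
from h import *
s=r.sense(); print(s["tcp_pos"],th(),s["time_s"])
c,im=shot("wrist"); np.save("w8.npy",im)
hsv=cv2.cvtColor(im,cv2.COLOR_BGR2HSV); b=((hsv[...,0]>100)&(hsv[...,0]<130)&(hsv[...,1]>80)).astype(np.uint8)
q=biggest(b)[0]; print("mat",rect(c,q,.003))
full=np.zeros(b.shape,np.uint8); cv2.drawContours(full,[cv2.convexHull(q)],-1,1,-1)
g=im.max(2); bl=((full==1)&(b==0)).astype(np.uint8); bl=cv2.morphologyEx(bl,cv2.MORPH_OPEN,np.ones((3,3)))
print("blade",rect(c,biggest(bl)[0],.006));
```

```text
[ 0.46544982 -0.12866244  0.2147695 ] 80.23278945604527 24.0
mat (array([465.4, -80.6]), array([265.3,  99.1]), np.float64(85.2), [[405.0, -209.0], [504.0, -217.0], [526.0, 47.0], [427.0, 56.0]])
blade (array([470.7, -91.8]), array([203.3,  44.2]), np.float64(80.2), [[432.0, -188.0], [475.0, -196.0], [510.0, 5.0], [466.0, 12.0]])
```

Request:
jog_arm([
  [[0.13,-0.21,0],0.0505,1],
  [[0.13,-0.21,0],0.0505,1],
  [[0.13,-0.21,0],0.0505,1],
  [[0.13,-0.21,0],0.0505,1],
  [[0.13,-0.21,0],0.0505,1],
])

```text
time_s: 24.47
tcp_pos: [0.5303, -0.2343, 0.2129]
ee_rot: [0.567, 0.823, -0.0, -0.002]
wrist_force: [-0.2, 0.0, 0.6]
gripper_width: 0.0855
finger_force: 0.0
```

Request:
jog_arm([
  [[0.13,-0.21,0],0.0505,1],
  [[0.13,-0.21,0],0.0505,1],
  [[0.13,-0.21,0],0.0505,1],
  [[0.13,-0.21,0],0.0505,1],
  [[0.13,-0.21,0],0.0505,1],
])

```text
time_s: 24.88
tcp_pos: [0.5954, -0.3393, 0.2124]
ee_rot: [0.333, 0.943, 0.0, -0.002]
wrist_force: [0.7, 0.1, 0.3]
gripper_width: 0.0851
finger_force: 0.0
```

Request:
jog_arm([
  [[0,0,0],0,1],
  [[0,0,0],0,1],
  [[0,0,0],0,1],
])

```text
time_s: 25.13
tcp_pos: [0.5953, -0.3376, 0.213]
ee_rot: [0.335, 0.942, 0.001, -0.002]
wrist_force: [0.2, 0.3, -0.3]
gripper_width: 0.0853
finger_force: 0.0
```

Run:
```python
from h import *
s=r.sense(); print(s["tcp_pos"],th(),s["time_s"],s["q"].round(2))
c,im=shot("wrist"); np.save("w9.npy",im)
print("expected peg top px",proj(c,[.5969,-.3419,.096]),"base",proj(c,[.5969,-.3419,.066]))
K=c[0]; p=np.array(r.camera_params("wrist")["hand_eye"]); T=np.eye(4); t=np.radians(6.88)
T[:3,:3]=R.from_euler("z",t).as_matrix()@np.diag([1,-1,-1]); T[:3,3]=[.52989,-.105,.22607]; M=T@p
c5=(K,M[:3,:3],M[:3,3]); print("w5 peg top exp",proj(c5,[.5969,-.3419,.096]),cast(c5,[[553,150]],.096),proj(c5,[.6586,-.3356,.066]))
i5=np.load("w5.npy"); cv2.imwrite("pics/s9.png",np.hstack([cv2.resize(i5[40:200,440:560],(360,480)),cv2.resize(im[:, :],None,fx=.75,fy=.75)[:315].copy() if 0 else cv2.copyMakeBorder(cv2.resize(im,(440,330)),0,150,0,0,cv2.BORDER_CONSTANT)]))
```

```text
[ 0.59527172 -0.33758856  0.21299619] 140.8230504863353 25.1333 [ 0.8   0.59 -0.55  1.18  0.29  1.45  1.18]
expected peg top px [[276.66815163 206.47249428]] base [[276.97241259 197.23256713]]
w5 peg top exp [[566.21815374 153.99047669]] [[ 0.59879577 -0.32955393  0.096     ]] [[556.61171537  78.77359289]]
```

View pics/s9.png

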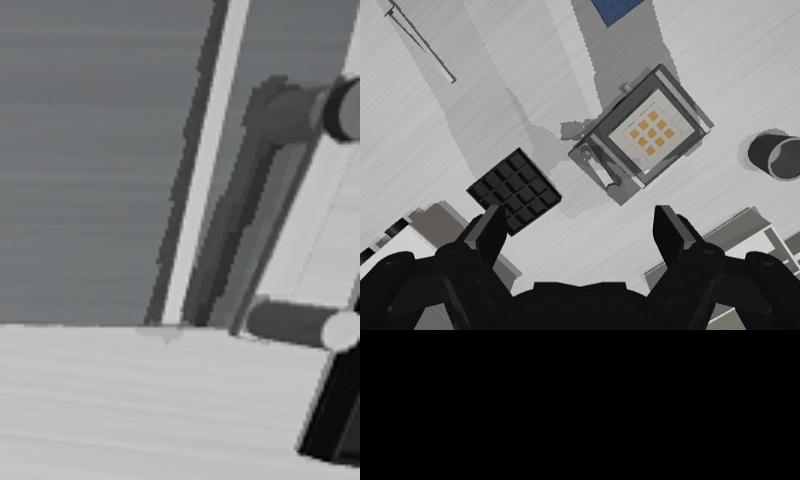

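The left part (the w5 crop) shows the peg's white top at w5 pixel (554,151) and the hub at (555,76). So the arm stands about 0.2 rad off parked. The right part shows the peg near wrist pixel (319,233). I'll cast both.

Run:
```python
from h import *
c=cam("wrist"); im=np.load("w9.npy"); g=im.max(2).astype(int)
piv=np.array([658.6,-335.6])
for q in(0,.1,.2,.3):
    u=np.array([.9948,.1019]);v=np.array([-.1019,.9948]); P=piv+62*(-np.cos(q)*u+np.sin(q)*v); print(q,P.round(1),proj(c,[*P/1000,.096]).round(0).tolist())
print(cast(c,[[319,233]],.096).round(4))
for y in range(208,250,3): print(y,g[y,284:345:2].tolist())
```

```text
0 [ 596.9 -341.9] [[276.0, 206.0]]
0.1 [ 596.6 -335.7] [[282.0, 201.0]]
0.2 [ 596.9 -329.5] [[288.0, 197.0]]
0.3 [ 597.8 -323.4] [[294.0, 194.0]]
[[ 0.6394 -0.3285  0.096 ]]
208 [96, 96, 96, 93, 135, 173, 171, 170, 171, 164, 162, 89, 61, 67, 65, 77, 108, 113, 110, 60, 62, 69, 126, 123, 123, 123, 63, 65, 66, 66, 64]
211 [112, 92, 94, 94, 105, 133, 172, 172, 169, 169, 170, 172, 86, 62, 63, 66, 81, 110, 107, 107, 108, 105, 105, 96, 122, 122, 123, 92, 62, 65, 64]
214 [108, 110, 108, 114, 109, 108, 128, 171, 170, 169, 168, 170, 169, 161, 64, 65, 64, 63, 111, 106, 106, 105, 104, 107, 65, 125, 122, 121, 119, 63, 64]
217 [138, 107, 111, 108, 108, 108, 106, 120, 187, 188, 189, 185, 191, 190, 189, 61, 65, 65, 62, 110, 105, 105, 106, 107, 108, 103, 101, 122, 120, 122, 92]
220 [180, 167, 111, 106, 107, 108, 110, 109, 116, 189, 190, 189, 187, 188, 189, 189, 59, 64, 64, 61, 110, 108, 107, 106, 105, 106, 96, 102, 122, 120, 119]
223 [175, 176, 178, 177, 108, 110, 108, 107, 104, 117, 188, 189, 188, 186, 189, 189, 188, 54, 63, 64, 65, 64, 64, 108, 105, 104, 105, 103, 103, 93, 120]
226 [177, 182, 180, 
[... 527 characters left out ...]
33, 68, 100, 101, 83, 35, 64, 102, 106, 106, 115, 113, 110, 112]
238 [177, 179, 177, 176, 179, 178, 176, 176, 178, 179, 182, 140, 103, 91, 94, 42, 103, 106, 106, 106, 106, 107, 107, 100, 107, 106, 108, 111, 112, 115, 114]
241 [177, 176, 179, 177, 176, 176, 177, 179, 179, 182, 180, 179, 173, 113, 106, 88, 107, 105, 105, 105, 106, 105, 106, 107, 106, 104, 102, 106, 116, 112, 113]
244 [179, 178, 177, 176, 177, 179, 179, 182, 180, 178, 177, 177, 179, 183, 176, 106, 106, 106, 104, 104, 105, 106, 104, 106, 103, 104, 109, 105, 112, 112, 112]
247 [176, 176, 177, 177, 179, 182, 179, 178, 177, 177, 179, 182, 181, 176, 179, 142, 105, 105, 105, 106, 105, 104, 105, 103, 108, 104, 103, 103, 111, 111, 111]
```

Run:
```python
from h import *
c=cam("wrist"); im=np.load("w9.npy"); g=im.max(2).astype(int)
w=cast(c,[[299,208],[301,211],[306,217],[308,220],[310,223],[312,226],[314,229]],.066)[:,:2]*1000; print(w.round(1).tolist())
d=w[0]-w[-1]; a=np.arctan2(d[1],d[0]); print("arm heading",np.degrees(a),"q",np.pi-a+np.radians(5.85))
piv=np.array([658.6,-335.6]); n=np.array([-d[1],d[0]])/np.linalg.norm(d); print("axis offset at pivot",(w.mean(0)-piv)@n)
for y in range(180,210,3): print(y,g[y,266:312:2].tolist())
```

```text
[[618.8, -332.3], [622.4, -332.7], [630.2, -332.7], [633.8, -333.1], [637.4, -333.5], [641.1, -333.8], [644.8, -334.2]]
arm heading 175.8432807848293 q 0.1746501976273117
axis offset at pivot -0.5264958513158455
180 [162, 160, 159, 161, 163, 166, 115, 39, 46, 50, 50, 65, 66, 63, 66, 65, 72, 132, 129, 129, 131, 79, 64]
183 [159, 160, 161, 163, 112, 70, 33, 49, 55, 108, 129, 132, 60, 66, 64, 66, 66, 64, 103, 130, 129, 129, 108]
186 [161, 161, 164, 93, 40, 46, 62, 94, 84, 67, 71, 71, 79, 54, 53, 47, 48, 53, 48, 53, 98, 131, 102]
189 [161, 165, 122, 46, 99, 99, 79, 96, 68, 71, 72, 73, 74, 72, 56, 49, 50, 49, 51, 49, 47, 80, 104]
192 [168, 38, 89, 98, 98, 110, 110, 84, 68, 69, 106, 121, 91, 65, 98, 61, 50, 49, 49, 50, 48, 49, 72]
195 [57, 98, 98, 98, 96, 97, 96, 86, 94, 93, 92, 129, 127, 125, 77, 96, 68, 48, 50, 48, 48, 48, 67]
198 [98, 98, 97, 95, 93, 95, 94, 83, 96, 93, 91, 92, 93, 90, 87, 95, 96, 70, 48, 47, 48, 48, 64]
201 [166, 105, 93, 95, 95, 94, 97, 97, 95, 90, 87, 93, 92, 86, 153, 167, 92, 97, 75, 49, 48, 61, 64]
204 [179, 179, 176, 92, 95, 98, 96, 96, 98, 90, 114, 90, 143, 175, 170, 172, 163, 92, 95, 77, 48, 47, 64]
207 [182, 183, 180, 183, 123, 94, 95, 97, 96, 98, 95, 97, 90, 176, 174, 170, 170, 174, 90, 89, 77, 45, 67]
```

Both views agree: q ≈ 0.18, pivot within 1 mm, peg at about (597,-330.5) mm. I now cage the peg.

Request:
jog_arm([
  [[0.017,0.07,0],0,-0.3],
  [[0,0,0],0,-0.3],
  [[0,0,0],0,-0.3],
  [[0,0,0],0,-0.3],
  [[0,0,0],0,-0.3],
], grip_force=20)

```text
time_s: 25.6
tcp_pos: [0.5973, -0.3316, 0.2154]
ee_rot: [0.335, 0.942, -0.0, 0.0]
wrist_force: [-0.9, 0.2, -0.5]
gripper_width: 0.03
finger_force: 0.0
```

Request:
jog_arm([
  [[0,0,-0.2],0,-0.3],
  [[0,0,-0.25],0,-0.3],
  [[0,0,-0.25],0,-0.3],
  [[0,0,-0.2],0,-0.3],
  [[0,0,0],0,-0.3],
])

```text
time_s: 26.02
tcp_pos: [0.5946, -0.331, 0.1199]
ee_rot: [0.335, 0.942, 0.0, -0.004]
wrist_force: [-1.3, 0.7, -1.5]
gripper_width: 0.0298
finger_force: 0.0
```

Run:
```python
from h import *
s=r.sense(); print(s["tcp_pos"],th(),s["wrist_force"],s["gripper_width"],s["time_s"])
u=np.array([.9948,.1019]);v=np.array([-.1019,.9948]);piv=np.array([658.6,-335.6])
Q=np.linspace(.18,1.571,13); P=[piv+62*(-np.cos(q)*u+np.sin(q)*v) for q in Q]
print(np.round(np.diff(P,axis=0)/100,3).tolist(),P[0],P[-1])
```

```text
[ 0.59464329 -0.33103713  0.11992584] 140.82635760557585 [-1.2711387   0.67627058 -1.4567929 ] 0.029800315697631037 26.0167
[[0.01, 0.071], [0.018, 0.07], [0.026, 0.067], [0.033, 0.064], [0.041, 0.059], [0.047, 0.054], [0.053, 0.048], [0.058, 0.042], [0.063, 0.035], [0.066, 0.027], [0.069, 0.02], [0.071, 0.011]] [ 596.78780921 -330.77361326] [ 652.29476221 -273.92111451]
```

Request:
jog_arm([
  [[0,0,-0.1],0,-0.3],
  [[0,0,-0.15],0,-0.3],
  [[0,0,-0.1],0,-0.3],
  [[0,0,-0.08],0,-0.3],
  [[0,0,0],0,-0.3],
])

```text
time_s: 26.43
tcp_pos: [0.5968, -0.3315, 0.0807]
ee_rot: [0.335, 0.942, 0.0, -0.001]
wrist_force: [-1.1, 0.6, -1.0]
gripper_width: 0.0296
finger_force: 0.0
```

Request:
jog_arm([
  [[0,0,0],0,-0.3],
  [[0,0,0],0,-0.3],
  [[0,0,0],0,-0.3],
])

```text
time_s: 26.68
tcp_pos: [0.598, -0.3318, 0.0832]
ee_rot: [0.335, 0.942, -0.0, 0.001]
wrist_force: [0.4, 0.4, -0.3]
gripper_width: 0.0297
finger_force: 0.0
```

Request:
jog_arm([
  [[0,0,-0.04],0,-0.3],
  [[0,0.01,-0.03],0,-0.3],
  [[0,0,0],0,-0.58],
  [[0,0,0],0,-0.58],
  [[0,0,0],0,-0.58],
])

```text
time_s: 27.1
tcp_pos: [0.5974, -0.3305, 0.075]
ee_rot: [0.335, 0.942, 0.0, -0.0]
wrist_force: [0.5, -0.4, 0.6]
gripper_width: 0.018
finger_force: 0.0
```

Request:
jog_arm([
  [[0,0,0],0,-0.58],
  [[0.01,0.071,0],0,-0.58],
  [[0.018,0.07,0],0,-0.58],
  [[0,0,0],0,-0.58],
])

```text
time_s: 27.43
tcp_pos: [0.6009, -0.3137, 0.0752]
ee_rot: [0.334, 0.943, 0.001, -0.0]
wrist_force: [0.5, 0.7, -0.5]
gripper_width: 0.018
finger_force: 0.0
```

Request:
jog_arm([
  [[0.026,0.067,0],0,-0.58],
  [[0.033,0.064,0],0,-0.58],
  [[0.041,0.059,0],0,-0.58],
  [[0.047,0.054,0],0,-0.58],
  [[0.053,0.048,0],0,-0.58],
])

```text
time_s: 27.85
tcp_pos: [0.6209, -0.2862, 0.0752]
ee_rot: [0.335, 0.942, 0.0, 0.0]
wrist_force: [-0.8, -0.0, -0.0]
gripper_width: 0.0179
finger_force: 0.3
```

Request:
jog_arm([
  [[0.058,0.042,0],0,-0.58],
  [[0.063,0.035,0],0,-0.58],
  [[0.066,0.027,0],0,-0.58],
  [[0.069,0.02,0],0,-0.58],
  [[0,0,0],0,-0.58],
])

```text
time_s: 28.27
tcp_pos: [0.6474, -0.2738, 0.075]
ee_rot: [0.335, 0.942, 0.0, 0.0]
wrist_force: [-0.5, 1.2, 0.3]
gripper_width: 0.0179
finger_force: 0.0
```

Request:
jog_arm([
  [[0.03,0.005,0],0,-0.58],
  [[0.03,0.005,0],0,-0.58],
  [[0,0,0],0,-0.58],
  [[0,0,0],0,-0.58],
])

```text
time_s: 28.6
tcp_pos: [0.6518, -0.2741, 0.075]
ee_rot: [0.335, 0.942, 0.0, -0.0]
wrist_force: [0.3, 0.2, 0.0]
gripper_width: 0.0176
finger_force: 0.0
```

Request:
jog_arm([
  [[0.02,0.002,0],0,-0.58],
  [[0.02,0.002,0],0,-0.58],
  [[0,0,0],0,-0.58],
])

```text
time_s: 28.85
tcp_pos: [0.656, -0.2738, 0.0751]
ee_rot: [0.335, 0.942, -0.0, 0.0]
wrist_force: [0.5, -0.1, -0.4]
gripper_width: 0.018
finger_force: 0.1
```

Request:
jog_arm([
  [[0.015,0.002,0],0,-0.58],
  [[0.015,0.002,0],0,-0.58],
  [[0,0,0],0,-0.58],
])

```text
time_s: 29.1
tcp_pos: [0.6577, -0.2741, 0.0748]
ee_rot: [0.336, 0.942, -0.001, -0.001]
wrist_force: [-6.0, -2.6, 1.3]
gripper_width: 0.0178
finger_force: 2.1
```

Run:
```python
from h import *
s=r.sense(); print(s["tcp_pos"],s["wrist_force"],s["finger_force"],s["time_s"])
```

```text
[ 0.65773239 -0.2741035   0.07480536] [-5.98116019 -2.58387581  1.33619781] 2.098301500082016 29.1
```

Firm contact at the stop (6 N). I open, rise clear and check.

Request:
jog_arm([
  [[-0.02,-0.01,0],0,-0.3],
  [[-0.02,-0.01,0],0,-0.3],
  [[0,0,0],0,-0.3],
  [[0,0,0.1],0,-0.3],
  [[0,0,0.2],0,-0.3],
])

```text
time_s: 29.52
tcp_pos: [0.6533, -0.2745, 0.103]
ee_rot: [0.335, 0.942, 0.0, -0.002]
wrist_force: [0.5, -0.1, -0.6]
gripper_width: 0.0296
finger_force: 0.0
```

Request:
jog_arm([
  [[0,0,0.3],0,-0.3],
  [[0,0,0.4],0,-0.3],
  [[0,0,0.3],0,-0.3],
  [[-0.3,0,0.1],0,-0.3],
  [[-0.35,0,0],0,-0.3],
])

```text
time_s: 29.93
tcp_pos: [0.5929, -0.2737, 0.2199]
ee_rot: [0.334, 0.943, 0.001, 0.004]
wrist_force: [-0.2, 0.4, 0.1]
gripper_width: 0.0299
finger_force: 0.0
```

Request:
jog_arm([
  [[-0.3,0,0],0,-0.3],
  [[-0.3,-0.2,0],0,0],
  [[-0.3,-0.2,0],0,0],
  [[0,0,0],0,0],
  [[0,0,0],0,0],
])

```text
time_s: 30.35
tcp_pos: [0.4979, -0.3176, 0.2164]
ee_rot: [0.337, 0.941, -0.001, 0.0]
wrist_force: [0.6, -0.2, 0.1]
gripper_width: 0.0427
finger_force: 0.0
```

Run:
```python
from h import *
s=r.sense(); print(s["tcp_pos"],th(),s["wrist_force"],s["time_s"])
u=np.array([.9948,.1019]);v=np.array([-.1019,.9948]);piv=np.array([658.6,-335.6])
for n in("wrist","top","scene"):
    c,im=shot(n); np.save(n+"f.npy",im); g=im.max(2).astype(int); hsv=cv2.cvtColor(im,cv2.COLOR_BGR2HSV)
    print(n)
    for k in(15,30,45,56):
        X=piv+k*v; p=proj(c,[*X/1000,.066])[0]; a=proj(c,[*(X-14*u)/1000,.066])[0]; b=proj(c,[*(X+14*u)/1000,.066])[0]
        L=[tuple((a+(b-a)*t).round().astype(int)) for t in np.linspace(0,1,15)]
        if all(0<=q[0]<560 and 0<=q[1]<420 for q in L): print(k,p.round(0),[int(g[q[1],q[0]]) for q in L])
    m=((hsv[...,1]>60)&(hsv[...,0]>12)&(hsv[...,0]<35)); a=proj(c,[.6355,-.2575,.055])[0].astype(int); e=30 if n!="wrist" else 60
    if 0<=a[0]<560 and 0<=a[1]<420:
        o=np.zeros(m.shape,np.uint8); sl=np.s_[max(a[1]-e,0):a[1]+e,max(a[0]-e,0):a[0]+e]; o[sl]=m[sl]
        bs=biggest(o,9); w=cast(c,[cv2.minAreaRect(q)[0] for q in bs],.055)[:,:2]*1000; print("gold",len(w),[int(cv2.contourArea(q)) for q in bs],w.mean(0).round(1)); print(((w-[635.5,-257.5])@np.c_[u,v]).round(0).tolist())
```

```text
[ 0.49789571 -0.31762362  0.21636293] 140.56456170499504 [ 0.63006719 -0.23290256  0.05819325] 30.35
wrist
15 [373. 306.] [31, 35, 36, 26, 22, 21, 20, 21, 20, 20, 21, 23, 21, 22, 22]
30 [384. 297.] [96, 95, 97, 73, 183, 202, 198, 196, 196, 196, 190, 191, 192, 198, 174]
45 [395. 288.] [112, 112, 117, 77, 167, 200, 195, 197, 198, 203, 212, 220, 125, 111, 85]
56 [404. 282.] [211, 151, 118, 84, 162, 183, 179, 116, 71, 71, 73, 75, 79, 80, 80]
gold 9 [61, 60, 60, 57, 55, 55, 53, 52, 29] [ 634.1 -257.3]
[[-16.0, 0.0], [-16.0, 15.0], [14.0, 15.0], [-16.0, -15.0], [-1.0, 15.0], [-1.0, -15.0], [-1.0, 1.0], [13.0, 0.0], [12.0, -14.0]]
top
15 [394. 158.] [53, 34, 34, 36, 132, 132, 170, 164, 164, 162, 116, 116, 74, 75, 75]
30 [389. 159.] [68, 62, 84, 84, 78, 143, 143, 166, 164, 164, 131, 109, 109, 105, 85]
45 [384. 160.] [142, 142, 104, 57, 57, 134, 172, 172, 167, 154, 154, 107, 74, 74, 75]
56 [380. 160.] [188, 189, 135, 135, 115, 143, 143, 111, 102, 102, 142, 166, 166, 161, 130]
gold 9 [6, 6, 5, 5, 5, 4, 4, 4, 1] [ 635.5 -255.4]
[[-15.0, 3.0], [-14.0, 17.0], [1.0, 17.0], [16.0, 17.0], [-1.0, -14.0], [1.0, 2.0], [15.0, 2.0], [-15.0, -13.0], [16.0, -12.0]]
scene
15 [216. 327.] [77, 77, 73, 104, 82, 82, 145, 148, 148, 148, 153, 93, 50, 50, 51]
30 [221. 322.] [77, 60, 69, 64, 77, 75, 145, 148, 149, 149, 151, 85, 40, 40, 42]
45 [226. 317.] [179, 179, 181, 180, 180, 165, 155, 148, 148, 151, 154, 74, 74, 86, 94]
56 [229. 313.] [179, 154, 157, 157, 157, 142, 101, 101, 69, 103, 103, 87, 58, 80, 80]
gold 9 [13, 12, 12, 12, 12, 11, 11, 2, 0] [ 637.2 -257.4]
[[-14.0, -15.0], [-14.0, 15.0], [1.0, 15.0], [-14.0, 1.0], [16.0, -1.0], [17.0, 15.0], [-0.0, -16.0], [20.0, -16.0], [4.0, 3.0]]
```

```bash
python3 -c "
from workcell import r
print(r.job_done())"
```

```text
the job is handed in; nothing more can be done
None
```

The job is handed in at about 30 s. The carrier is centred and square on the stage, the blade is out, the clip is at its stop over the carrier, and the lifter is flat on its mat, put down just before I swung the clip. I viewed 11 pictures against the limit of 10, and I did not re-measure the bystanders at the end.

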